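# Pin the links of a capacitor bank on an indexing slide

## Task

Fit the loose link pins to the capacitor bank on the indexing slide: push each one fully home, handle tight against the copper, through the fork with the same colour on top, while that fork stands in the gap of the white guard rail. Work along the bank one notch at a time, starting with the red fork that is in the gap now: pull the spring index knob up, slide the carriage one notch to the robot's right and let the plunger drop into every notch on the way, also where a fork has no pin on the bench and stays empty. Finish with the carriage locked in its last notch, past the green fork, and leave the spare can, the meter and the jar where they are.

Things in the scene. Friction and masses are not known exactly. Their poses are not given: they have to be found in the camera images.
- gap (a point): Fixed point 115 mm above the bench, in the middle of the gap of the white guard rail; the red fork's hole mouth is here at the start. x axis: the way pins are pushed in (away from the robot); y axis: to the robot's left, along the slide.
- bed: Fixed bed of the slide with the guard rail; origin on the bench straight under point gap, same axes. The rail (6 mm thick, from 100 to 130 mm above the bench) stands at x -70 to -64 mm and runs along y on both sides of its 124 mm gap on flat posts 24 mm wide, so that pins can be pushed in only there. The bed plate is 18 mm high and begins at x -46 mm.
- carriage (a joint): Travel of the carriage in m, growing as it slides to the robot's right (-y of the bed). Notches at 0 (start, red fork in the gap), 0.076, 0.152, 0.228 (yellow, blue, green fork in the gap) and 0.304 (all past it); end stop at 0.307. Slides with about 3 N; about 1 mm of play when locked.
- plunger (a joint): Lift of the spring plunger in m: 0 is fully down, locked in a notch; at most 0.018. Lifted 0.013 or more its round nose clears the strip; let go between notches it rests on the strip at about 0.011 and drops into a notch it comes over. The spring pulls it down with 7.5 N at 0 and 11 N at 0.014.
- knob (a point): Centre and grip height of the plunger's orange round knob (32 mm in diameter, grip face 26 mm high), 143 mm above the bench when down, top 16 mm higher. It rides on the carriage, 66 mm behind (+x) the fork mouths, half way between yellow and blue fork. Pinch it from above, fingers spread along the slide; it lifts the plunger and drags the carriage.
- fork_red (a point): Centre of the hole's mouth in the front face of the fork with the red top plate (copper fork and brass lug, hole 14.4 mm wide, 34 mm deep in all; fork 32 mm wide, top 137 mm above the bench). x axis into the hole. Forks are 76 mm apart, from the robot's right: red, yellow, blue, green. A pin that is home has its middle 28 mm before this point.
- pin_red: The red one. Link pin: square handle 24 x 24 x 56 mm with a round copper shank, 12 mm thick and 48 mm long (last 8 mm tapered to 6 mm), out of the middle of one end; 0.16 kg. Lies on a side of the handle, shank level. Origin: middle of the handle, its grip; x axis along the shank (shoulder at +28 mm, tip at +76 mm). May be absent.
- fork_yellow (a point): Centre of the hole's mouth in the front face of the fork with the yellow top plate (copper fork and brass lug, hole 14.4 mm wide, 34 mm deep in all; fork 32 mm wide, top 137 mm above the bench). x axis into the hole. Forks are 76 mm apart, from the robot's right: red, yellow, blue, green. A pin that is home has its middle 28 mm before this point.
- pin_yellow: The yellow one. Link pin: square handle 24 x 24 x 56 mm with a round copper shank, 12 mm thick and 48 mm long (last 8 mm tapered to 6 mm), out of the middle of one end; 0.16 kg. Lies on a side of the handle, shank level. Origin: middle of the handle, its grip; x axis along the shank (shoulder at +28 mm, tip at +76 mm). May be absent.
- fork_blue (a point): Centre of the hole's mouth in the front face of the fork with the blue top plate (copper fork and brass lug, hole 14.4 mm wide, 34 mm deep in all; fork 32 mm wide, top 137 mm above the bench). x axis into the hole. Forks are 76 mm apart, from the robot's right: red, yellow, blue, green. A pin that is home has its middle 28 mm before this point.
- pin_blue: The blue one. Link pin: square handle 24 x 24 x 56 mm with a round copper shank, 12 mm thick and 48 mm long (last 8 mm tapered to 6 mm), out of the middle of one end; 0.16 kg. Lies on a side of the handle, shank level. Origin: middle of the handle, its grip; x axis along the shank (shoulder at +28 mm, tip at +76 mm). May be absent.
- fork_green (a point): Centre of the hole's mouth in the front face of the fork with the green top plate (copper fork and brass lug, hole 14.4 mm wide, 34 mm deep in all; fork 32 mm wide, top 137 mm above the bench). x axis into the hole. Forks are 76 mm apart, from the robot's right: red, yellow, blue, green. A pin that is home has its middle 28 mm before this point.
- pin_green: The green one. Link pin: square handle 24 x 24 x 56 mm with a round copper shank, 12 mm thick and 48 mm long (last 8 mm tapered to 6 mm), out of the middle of one end; 0.16 kg. Lies on a side of the handle, shank level. Origin: middle of the handle, its grip; x axis along the shank (shoulder at +28 mm, tip at +76 mm). May be absent.
- spare_can: Bystander: white capacitor can, 60 mm in diameter, 105 mm tall; origin under its centre.
- meter: Bystander: grey hand meter lying flat, 150 x 80 x 36 mm; origin under its centre.
- jar: Bystander: glass jar with white cap, 68 mm in diameter, 75 mm tall; origin under its centre.
There are look-alikes about, which are no part of the job. Of the things like the pin_green, leave any that is brown; of the rest the larger one is meant.

How it is judged:
By the outcome, as a careful person would: the job done as asked, in the order asked, and still so for the second after the job is handed in, with the robot touching nothing.
Of pin_red, pin_yellow, pin_blue, pin_green only 2 to 4 are there at a start; the rules pass over those that are not, and their reading is None.
At some moment in a run one of pin_red, pin_yellow, pin_blue, pin_green may be knocked a few centimetres aside while the robot is not near it.
It also fails if it takes over 210 s, if anything falls off the work surface, if the arm or the gripper's body presses on something with over 40 N, if the wrist force passes 120 N, or if a joint passes its speed limit or range.

## Robot

A 6-joint arm with a two-finger parallel gripper is mounted at the origin on the work surface. World frame = base frame: x ahead of the robot, y to its left, z up, the work surface at z = 0. Lengths are in m, angles in rad, forces in N, time in s.
With the tool pointing down it reaches from about 0.35 to 0.775 m from the base axis. Payload 5.5 kg.
Tool frame: the origin (TCP) lies midway between the tips of the shut fingers; the grasp point (between the pads) lies 19 mm behind it; z points along the fingers, y is the line along which they close (so a half turn about z gives the same grasp; the last joint's range is limited). The gripper opens to 85 mm and grips with 20 to 120 N. Pads are 22 mm wide; open, the fingers measure 114 mm over their backs; the gripper's body (76 mm by 85 mm) begins 54 mm behind the grasp point. The pads swing forward as they close: fully open they stand 13 mm farther back than shut.
Start: joints at [1.07, 0.313, 0.046, 1.304, 0, 1.431], TCP at [0.203, 0.538, 0.231] pointing down, gripper open.
Joint ranges: [-2.76, 2.76], [-0.86, 1.69], [-1.03, 1.26], [-2.2, 2.34], [-1.47, 1.5], [-3.14, 3.14]. Speed limits (rad/s): [2.57, 2.57, 3.14, 3.14, 3.14, 3.14].

## Interface

Orientations are given as a unit quaternion [w, x, y, z].
In Python, from workcell import telemetry, imaging, env gives the robot as it stands. The module is installed in compiled form; this text tells all that it offers.
- The arm moves only by the tool step_arm, never from a script. Its argument "moves" is a list of rows, each a list of 3 entries, a list of its own where there are three numbers: the shift along the tool's x, y, z in mm, then the turn, a rotation vector about the tool's x, y, z in rad, then the finger opening in mm, from 0 to 85.4. A call has 1 to 8 rows; each row is the pose to reach, as a shift and turn from the pose commanded when the call began, along the tool's axes at that moment; what a row does not reach only later rows make up. A row lasts 1/12 s, in which the tool goes at most 41.7 mm and 7.16 degrees, less where a joint would pass 70% of its speed; a pose out of reach is approached as far as the arm can. A call with a gripper value outside its range is refused whole. The fingers move at their own pace and stop on an object; "grip_force" is the grip in N (left out, the last holds). Time passes only in rows, so rows that repeat a pose let the fingers close. It gives the time, the measured TCP pose, the force, the opening and the grip force at its end, in the units of the state.
- telemetry.get_state(): the state, without advancing time (a new reading comes with each control period).
- imaging.read_camera(name): name is "side" or "top" or "wrist"; returns the picture (384x512x3 uint8, red, green, blue); there is no depth.
- imaging.camera_params(name): a dict with "camera_matrix" (3x3 intrinsics, pixels), "D" ([k1, k2, p1, p2, k3] as OpenCV has them; the pictures are not rectified), "pose" (4x4, takes a point from camera to world coordinates). Camera axes: x right, y up, looking along -z (the intrinsics and any distortion apply to the point x, -y, -z); pixel columns grow to the right and rows downward; lengths in m; the calibration is good to about 2 mm. A picture is of the moment at which its call begins: read the wrist's pose just before it. camera_params takes no time and is no camera call; for the wrist camera it gives the pose at the moment of the call.
- env.hand_in(): hands the job in; it is judged then, once.
The state is a dict: "clock": time; "joint_pos": joint angles; "qvel": joint speeds; "tau": joint torques, N m; "tcp_pos": TCP position; "orientation": TCP orientation; "wrist_force": force on the tool from outside, world axes, zero at the start; "ft_torque": the same for the moment, N m; "finger_gap": finger opening in m; "grip_force": force on a finger pad.
Only numpy, scipy, OpenCV 4.12 (cv2) and the standard library are available. Lean on these libraries where they do the work, as an engineer would, in place of code of your own. Each camera call takes 0.05 s, during which the arm holds its last target. There are 200 camera calls.

## Working session

There is one attempt and no reset: what is moved stays moved. The work goes in short steps, Python scripts to look and compute and a tool call to move; the robot and the scene stay as the last step left them, time stands still between calls to the robot, and variables do not carry over. Pictures are saved under pics/ and viewed, at most 14 in all, crops included, and the job is handed in when it is done.

Besides the shell and the picture viewer there is one more tool, called after "Emit:" by a JSON object that holds its "name" and its "arguments", one argument or row to a line. step_arm: Moves the arm, as the interface text tells. Its arguments: {"type":"object","properties":{"moves":{"type":"array"},"grip_force":{"type":"number"}},"required":["moves"]}

```bash
mkdir -p pics; cat > h.py <<'E'
from workcell import telemetry, imaging, env
import numpy as np, cv2
from scipy.spatial.transform import Rotation as R
def cam(n):
    p=imaging.camera_params(n); im=imaging.read_camera(n); return im,p
def save(n,im): cv2.imwrite('pics/'+n,cv2.cvtColor(im,cv2.COLOR_RGB2BGR))
def ray(p,uv):
    K=np.array(p['camera_matrix']);D=np.array(p['D'],float);T=np.array(p['pose'])
    x=cv2.undistortPoints(np.array(uv,float).reshape(-1,1,2),K,D)[:,0]
    d=np.c_[x[:,0],-x[:,1],-np.ones(len(x))]@T[:3,:3].T
    return T[:3,3],d
def onplane(p,uv,z):
    o,d=ray(p,uv); return o+d*((z-o[2])/d[:,2])[:,None]
def proj(p,X):
    K=np.array(p['camera_matrix']);D=np.array(p['D'],float);T=np.array(p['pose'])
    c=(np.atleast_2d(X)-T[:3,3])@T[:3,:3]; c=c*[1,-1,-1]
    return cv2.projectPoints(c.reshape(-1,1,3),np.zeros(3),np.zeros(3),K,D)[0][:,0]
def tool():
    s=telemetry.get_state(); q=s['orientation']; return np.array(s['tcp_pos']),R.from_quat([q[1],q[2],q[3],q[0]]),s
E
python3 - <<'E'
from h import *
np.set_printoptions(precision=4,suppress=True)
for n in ['top','side','wrist']:
    im,p=cam(n); save(n+'0.png',cv2.resize(im,(800,600),interpolation=cv2.INTER_CUBIC)); np.save(n+'0.npy',im)
    print(n,np.array(p['camera_matrix'])[0,0],p['D']);print(np.array(p['pose']))
t,r,s=tool();print(t,r.as_matrix(),s)
E
```

```text
top 388.9816079200271 [0.0152 0.     0.     0.     0.    ]
[[-0.0224  0.9959 -0.0882  0.3634]
 [-0.9997 -0.0225 -0.0003 -0.0412]
 [-0.0023  0.0882  0.9961  1.5986]
 [ 0.      0.      0.      1.    ]]
side 412.4192672886593 [-0.0833  0.      0.      0.      0.    ]
[[ 0.8288  0.3368 -0.4468 -0.0341]
 [-0.5594  0.4806 -0.6754 -0.8555]
 [-0.0127  0.8097  0.5867  0.8214]
 [ 0.      0.      0.      1.    ]]
wrist 323.4262565907378 [-0.088  0.     0.     0.     0.   ]
[[ 0.3527 -0.8965 -0.2681  0.1342]
 [ 0.9357  0.3372  0.1035  0.5625]
 [-0.0024 -0.2874  0.9578  0.3733]
 [ 0.      0.      0.      1.    ]]
[0.2028 0.5376 0.2306] [[-0.9356  0.353  -0.0007]
 [ 0.353   0.9356 -0.0013]
 [ 0.0002 -0.0014 -1.    ]] {'clock': 0.15, 'joint_pos': array([1.0704, 0.3138, 0.0452, 1.3036, 0.    , 1.4312]), 'qvel': array([ 0.0005, -0.0019,  0.005 , -0.0001,  0.0011,  0.0011]), 'tau': array([  0.0015, -48.1067,  29.8815,   0.014 ,  -0.0002,  -0.    ]), 'tcp_pos': array([0.2028, 0.5376, 0.2306]), 'orientation': array([-0.0002,  0.1794,  0.9838, -0.0007]), 'wrist_force': array([ 0.8858, -0.3348,  0.0589]), 'ft_torque': array([0.0068, 0.0081, 0.0174]), 'grip_force': 0.0, 'finger_gap': 0.0852081154263039}
```

View pics/top0.png

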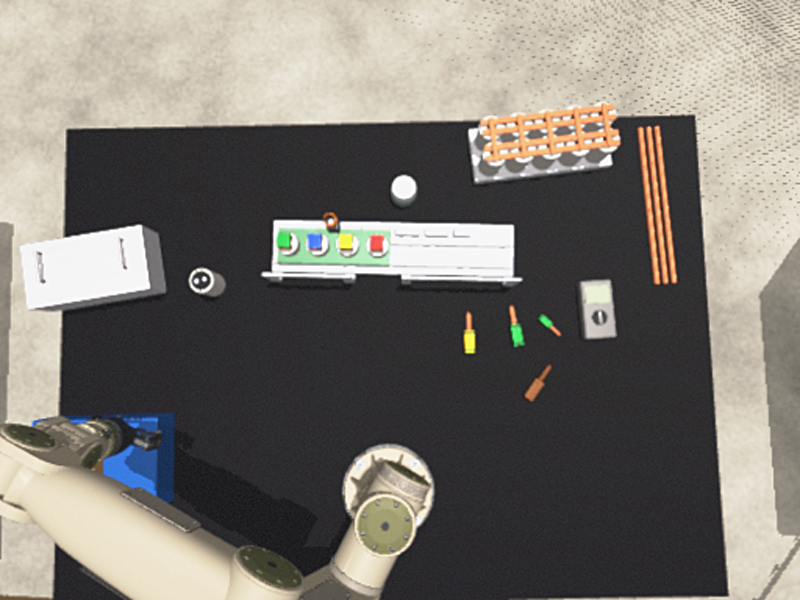

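View pics/side0.png

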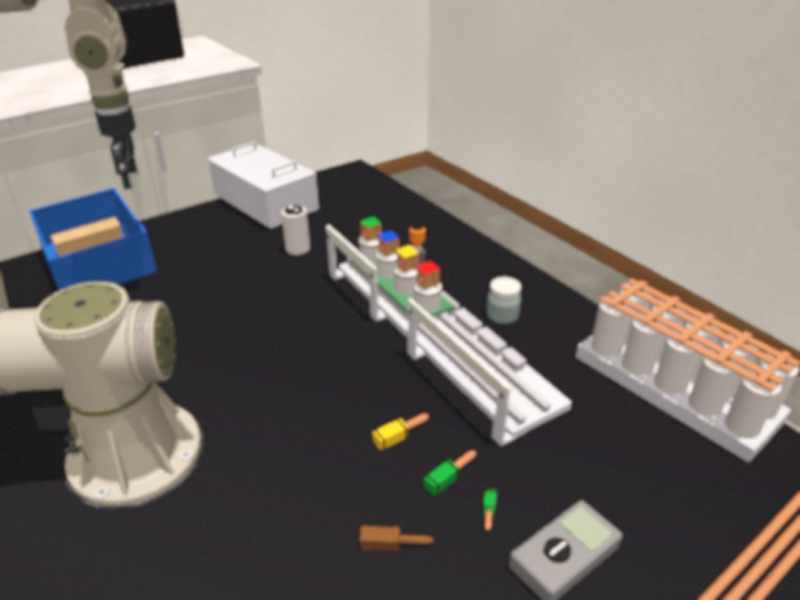

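The top view (800 px) shows the yellow pin at (469,335), a large green at (516,328), a small green at (549,325) and a brown one at (537,384). I see no red or blue pins. The red fork is at (377,243) and the knob at (331,220). The side view agrees: yellow (392,432), big green (442,477), small green (490,502), brown (380,538). The pin meant is the larger non-brown green one, at top (516,328). I'll measure these and make the confirming crop.

```bash
cat >> h.py <<'E'
from scipy import ndimage
HUES={'red':[(0,6),(174,180)],'yellow':[(26,34)],'blue':[(108,125)],'green':[(50,72)],'orange':[(8,18)]}
def blobs(im,c,smin=150,vmin=90,amin=8):
    h=cv2.cvtColor(im,cv2.COLOR_RGB2HSV); m=np.zeros(im.shape[:2],bool)
    for a,b in HUES[c]: m|=(h[...,0]>=a)&(h[...,0]<=b)
    m&=(h[...,1]>=smin)&(h[...,2]>=vmin)
    n,l,st,ce=cv2.connectedComponentsWithStats(m.astype(np.uint8))
    return [(ce[i],st[i,4],st[i,:4]) for i in range(1,n) if st[i,4]>=amin],l
def tri(pa,ua,pb,ub):
    A=np.zeros((3,3));b=np.zeros(3);L=[]
    for p,u in((pa,ua),(pb,ub)):
        o,d=ray(p,[u]);d=d[0]/np.linalg.norm(d[0]);M=np.eye(3)-np.outer(d,d);A+=M;b+=M@o;L.append((M,o))
    X=np.linalg.solve(A,b);return X,max(np.linalg.norm(M@(X-o)) for M,o in L)
E
python3 - <<'E'
from h import *
np.set_printoptions(precision=4,suppress=True)
for n in ['top','side']:
    im=np.load(n+'0.npy');print(n)
    for c in HUES:
        for ce,a,bb in blobs(im,c)[0]: print(c,ce.round(1),a,bb)
im=np.load('top0.npy');a=cv2.resize(im[185:265,280:360],(400,400),interpolation=cv2.INTER_CUBIC)
im=np.load('side0.npy');b=cv2.resize(im[250:360,220:330],(400,400),interpolation=cv2.INTER_CUBIC)
save('crop.png',np.hstack([a,b]))
E
```

```text
top
red [240.7 155.1] 59 [237 151   8   9]
yellow [220.8 154.2] 58 [218 150   7   9]
yellow [300.4 218.6] 80 [297 211   7  15]
blue [200.8 153.9] 57 [197 150   8   9]
blue [ 94.3 269.1] 251 [ 78 265  33  12]
blue [ 49.9 267.6] 51 [ 44 266  14   5]
blue [ 86.8 300.3] 801 [ 66 285  45  37]
green [181.1 153.4] 58 [178 150   8   8]
green [348.5 204.9] 32 [345 201   8   8]
green [330.4 213.7] 67 [327 209   8  10]
orange [419.6  88. ] 20 [419  81   3  16]
orange [410.5 104.8] 58 [408  82   6  47]
orange [414.   85.5] 8 [414  82   1   8]
orange [387.8  89.7] 9 [386  87   4   7]
orange [414.9  95. ] 9 [414  91   2   9]
orange [421.  101.5] 8 [421  98   1   8]
orange [416.2 105.4] 11 [416 101   2  10]
orange [422. 111.] 9 [422 107   1   9]
orange [423.6 125.9] 20 [423 117   3  18]
orange [419.  132.5] 8 [419 129   1   8]
orange [414.6 141.9] 32 [413 130   4  26]
orange [211.3 139.6] 37 [207 136   9  10]
orange [425.2 139.5] 8 [425 136   2   8]
orange [420. 142.] 9 [420 138   1   9]
orange [426.9 155.6] 8 [426 153   2   7]
orange [417.1 166.3] 23 [416 157   3  20]
orange [421.9 159.5] 8 [421 1
[... 693 characters left out ...]
4.9] 22 [249 102  12   7]
orange [309.6 120.4] 72 [293 112  33  17]
orange [334.2 133.3] 32 [329 130  13   8]
orange [351.6 143.1] 34 [347 140  10   7]
orange [266.7 150.3] 121 [261 145  12  12]
orange [362.7 148.6] 36 [357 144  12   9]
orange [238.5 148.1] 14 [237 146   4   5]
orange [377.1 156.7] 47 [369 150  18  13]
orange [250.7 158.1] 21 [248 156   7   5]
orange [391.6 165.7] 32 [385 162  14   8]
orange [261.4 166.9] 28 [256 164  10   7]
orange [419.1 180.8] 187 [397 169  48  27]
orange [274.8 177. ] 36 [269 174  12   8]
orange [448.6 195.9] 25 [445 192   9   8]
orange [466.1 204.8] 72 [454 197  27  15]
orange [494.5 220. ] 74 [481 212  31  18]
orange [248.  343.8] 444 [230 337  47  14]
```

View pics/crop.png

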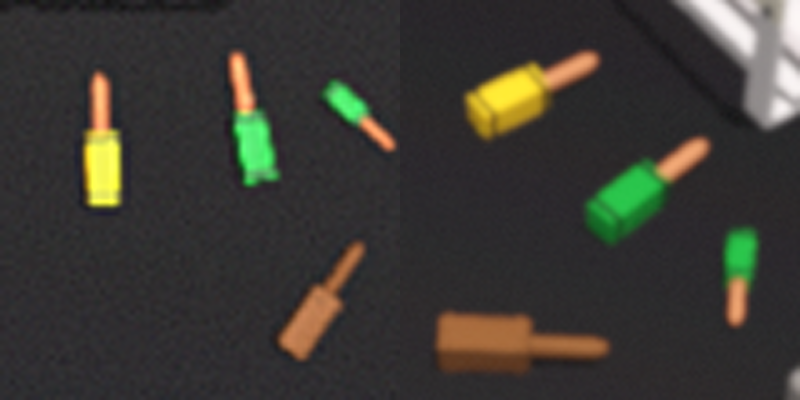

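The crop confirms it: the larger green pin (top crop (255,148), side crop (628,200)) is the one to use. The small green pin and the brown one stay. Next I'll compute positions.

```bash
python3 - <<'E'
from h import *
np.set_printoptions(precision=4,suppress=True)
pt=imaging.camera_params('top');ps=imaging.camera_params('side')
top={'red':(240.7,155.1),'yellow':(220.8,154.2),'blue':(200.8,153.9),'green':(181.1,153.4)}
side={'red':(273.9,170.7),'yellow':(260.2,160.7),'blue':(249,150),'green':(236.9,141.2)}
P=[]
for c in top:
    a=onplane(pt,[top[c]],.137)[0];b=onplane(ps,[side[c]],.137)[0];P.append(a);print(c,a,b,tri(pt,top[c],ps,side[c]))
P=np.array(P);d=P[3]-P[0];print('pitch',np.linalg.norm(d)/3,'ydir angle',np.degrees(np.arctan2(-d[0],d[1])))
print('knob',onplane(pt,[(211.3,139.6)],.159),tri(pt,(211.3,139.6),ps,(266.7,150.3)))
print('ypin',tri(pt,(300.4,218.6),ps,(249.6,274.8)),onplane(pt,[(300.4,218.6)],.022))
print('gpin',tri(pt,(330.4,213.7),ps,(281.6,304.9)),onplane(pt,[(330.4,213.7)],.022))
# rail gap ends & tips
print('shank tips',onplane(pt,[(280+100/5,185+75/5),(280+237/5,185+53/5)],.012))
print('yel back',onplane(pt,[(280+104/5,185+205/5),(280+260/5,185+183/5)],.018))
t,r,s=tool();c=imaging.camera_params('wrist')['pose'];print('wrist cam in tool',r.inv().apply(np.array(c)[:3,3]-t),r.inv().as_matrix()@np.array(c)[:3,:3])
E
```

```text
red [0.6196 0.0101 0.137 ] [0.6258 0.0123 0.137 ] (array([0.6207, 0.0089, 0.1403]), np.float64(0.0020308700530194293))
yellow [0.6247 0.0857 0.137 ] [0.6258 0.0866 0.137 ] (array([0.6248, 0.0855, 0.1378]), np.float64(0.0002298666173438259))
blue [0.6276 0.1617 0.137 ] [0.6354 0.1661 0.137 ] (array([0.6287, 0.1599, 0.1417]), np.float64(0.0022254303587429377))
green [0.6312 0.2365 0.137 ] [0.6357 0.2428 0.137 ] (array([0.6307, 0.2354, 0.1417]), np.float64(0.0003952560071667614))
pitch 0.07555474561408626 ydir angle -2.9400721417912767
knob [[0.6771 0.1186 0.159 ]] (array([0.6791, 0.1214, 0.1424]), np.float64(0.001877400858713085))
ypin (array([ 0.3753, -0.2217,  0.0266]), np.float64(0.0005670699060609547)) [[ 0.3749 -0.2219  0.022 ]]
gpin (array([ 0.3906, -0.3438,  0.017 ]), np.float64(0.0016233577307007778)) [[ 0.3919 -0.3437  0.022 ]]
shank tips [[ 0.4506 -0.224   0.012 ]
 [ 0.4661 -0.3363  0.012 ]]
yel back [[ 0.3451 -0.223   0.018 ]
 [ 0.36   -0.3497  0.018 ]]
wrist cam in tool [ 0.073  -0.0011 -0.1428] [[ 0.0003  0.9578  0.2876]
 [ 1.     -0.0005  0.0006]
 [ 0.0007  0.2876 -0.9578]]
```

```bash
cat >> h.py <<'E'
def goal(pos,ydeg):
    """tool down, tool y at heading ydeg -> shift mm, turn rad in the current tool axes"""
    t,r,s=tool();a=np.radians(ydeg);y=np.array([np.cos(a),np.sin(a),0]);z=np.array([0,0,-1.]);x=np.cross(y,z)
    g=R.from_matrix(np.c_[x,y,z]);sh=r.inv().apply(np.array(pos)-t)*1000;rv=(r.inv()*g).as_rotvec()
    print('shift',sh.round(1),'turn',rv.round(3),'|',np.linalg.norm(sh).round(),'mm'); return sh,rv
E
python3 -c "
from h import *
goal([.64,.12,.28],87.06)"
```

```text
shift [-556.5 -236.5  -49.2] turn [-0.001 -0.    -0.309] | 607.0 mm
```

Emit:
{"name": "step_arm", "arguments": {
  "moves": [
    [[-38, -16, -4], [0, 0, 0], 85],
    [[-76, -32, -8], [0, 0, 0], 85],
    [[-114, -48, -12], [0, 0, 0], 85],
    [[-152, -64, -16], [0, 0, 0], 85],
    [[-190, -80, -20], [0, 0, 0], 85],
    [[-228, -96, -24], [0, 0, 0], 85],
    [[-266, -112, -28], [0, 0, 0], 85],
    [[-300, -128, -32], [0, 0, 0], 85]
  ]
}}

```text
clock: 0.82
tcp_pos: [0.4399, 0.3105, 0.2633]
orientation: [0.0, 0.18, 0.984, -0.0]
wrist_force: [-0.2, 1.4, 0.7]
finger_gap: 0.0851
grip_force: 0.0
```

Emit:
{"name": "step_arm", "arguments": {
  "moves": [
    [[-38, -16, -3], [0, 0, -0.06], 85],
    [[-76, -32, -6], [0, 0, -0.12], 85],
    [[-114, -48, -9], [0, 0, -0.18], 85],
    [[-152, -64, -12], [0, 0, -0.24], 85],
    [[-190, -80, -15], [0, 0, -0.3], 85],
    [[-228, -96, -17], [0, 0, -0.309], 85],
    [[-256, -108, -17], [0, 0, -0.309], 85],
    [[-256, -108, -17], [0, 0, -0.309], 85]
  ]
}}

```text
clock: 1.48
tcp_pos: [0.6436, 0.1159, 0.2782]
orientation: [-0.0, 0.029, 1.0, -0.001]
wrist_force: [-0.9, 0.4, 0.2]
finger_gap: 0.085
grip_force: 0.0
```

```bash
python3 - <<'E'
from h import *
np.set_printoptions(precision=4,suppress=True)
im,p=cam('wrist'); np.save('w1.npy',im); save('w1.png',cv2.resize(im,(800,600)));np.save('w1p.npy',p,allow_pickle=True)
t,r,s=tool();print(t,r.as_matrix(),s['clock'],s['wrist_force'])
for c in HUES:
    for ce,a,bb in blobs(im,c,amin=60)[0]:
        print(c,ce.round(1),a,bb,onplane(p,[ce],.159 if c=='orange' else .137)[0])
E
```

```text
[0.6416 0.1181 0.2784] [[-0.9984  0.0563 -0.0017]
 [ 0.0563  0.9984 -0.0002]
 [ 0.0017 -0.0003 -1.    ]] 1.5333 [-0.0946 -0.2544 -0.2119]
red [142.1 155.9] 1318 [123 137  39  39] [0.6216 0.0122 0.137 ]
yellow [224.7 163.8] 661 [208 152  36  22] [0.6333 0.0864 0.137 ]
blue [309.2 154. ] 1287 [292 135  36  38] [0.6286 0.1625 0.137 ]
green [392.8 152.9] 1270 [374 135  38  37] [0.6316 0.2386 0.137 ]
orange [227.1 134.6] 98 [209 132  34   6] [0.6044 0.0929 0.159 ]
orange [267.4 205.4] 613 [250 189  37  42] [0.6672 0.1225 0.159 ]
```

View pics/w1.png

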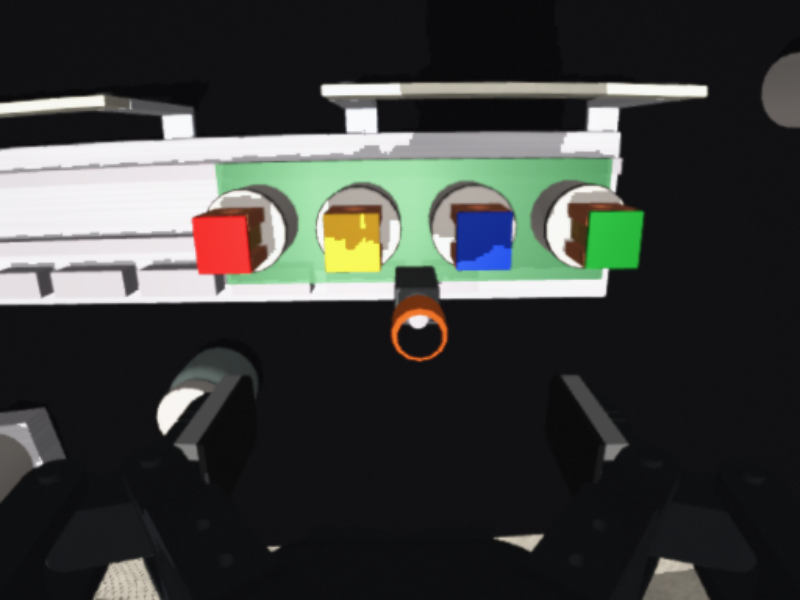

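Wrist view: the forks run red (223,243), yellow (352,240), blue (484,240), green (613,238). The knob's rim circle is at (418,333) in 800-px coordinates. The rail gap runs from x≈193 to 322.

```bash
python3 - <<'E'
from h import *
np.set_printoptions(precision=4,suppress=True)
im=np.load('w1.npy');p=np.load('w1p.npy',allow_pickle=True).item()
K=onplane(p,[(268,212.8)],.159)[0];print('knob',K)
# rail edges at gap top z=.130, outer top corners of rail ends (512 px)
s=.64
print('rail ends z.13',onplane(p,[(105*s,97*s),(105*s,105*s),(322*s,86*s),(322*s,97*s),(707*s,87*s),(707*s,97*s)],.130))
print('plate corners', onplane(p,[(193*s,217*s),(248*s,213*s),(199*s,274*s),(254*s,271*s)],.137))
print('plate blue', onplane(p,[(457*s,211*s),(512*s,211*s),(457*s,270*s),(511*s,270*s)],.137))
print('plate green', onplane(p,[(586*s,211*s),(641*s,210*s),(587*s,268*s),(641*s,267*s)],.137))
goal([K[0],K[1],.185],87.06)
E
```

```text
knob [0.674  0.1228 0.159 ]
rail ends z.13 [[ 0.5346 -0.0464  0.13  ]
 [ 0.5389 -0.0472  0.13  ]
 [ 0.5392  0.0775  0.13  ]
 [ 0.545   0.0769  0.13  ]
 [ 0.5484  0.2923  0.13  ]
 [ 0.5538  0.2926  0.13  ]]
plate corners [[ 0.6051 -0.0025  0.137 ]
 [ 0.605   0.0299  0.137 ]
 [ 0.6388 -0.0046  0.137 ]
 [ 0.639   0.0287  0.137 ]]
plate blue [[0.6109 0.148  0.137 ]
 [0.6125 0.1791 0.137 ]
 [0.6452 0.1471 0.137 ]
 [0.6469 0.1786 0.137 ]]
plate green [[0.6146 0.2215 0.137 ]
 [0.6155 0.2538 0.137 ]
 [0.6482 0.2235 0.137 ]
 [0.6493 0.2562 0.137 ]]
shift [-32.2   6.6  93.4] turn [-0.    -0.002 -0.005] | 99.0 mm
```

Emit:
{"name": "step_arm", "arguments": {
  "moves": [
    [[-34, 6, 35], [0, 0, 0], 85],
    [[-34, 6, 70], [0, 0, 0], 85],
    [[-34, 6, 110], [0, 0, 0], 70],
    [[-34, 6, 145], [0, 0, 0], 70],
    [[-34, 6, 158], [0, 0, 0], 70],
    [[-34, 6, 158], [0, 0, 0], 60],
    [[-34, 6, 158], [0, 0, 0], 45],
    [[-34, 6, 158], [0, 0, 0], 45]
  ],
  "grip_force": 50
}}

```text
clock: 2.2
tcp_pos: [0.6748, 0.1259, 0.1243]
orientation: [0.001, 0.025, 1.0, 0.0]
wrist_force: [0.0, 0.2, 0.3]
finger_gap: 0.0446
grip_force: 0.0
```

```bash
python3 - <<'E'
from h import *
im,p=cam('wrist'); np.save('w2.npy',im); save('w2.png',im)
t,r,s=tool();print(t,s['clock'],s['wrist_force'],s['finger_gap'])
b=[x for x in blobs(im,'orange',amin=60)[0]];print(b)
E
```

```text
[0.67536739 0.12577167 0.12492829] 2.25 [-0.45698025  0.60869114  0.69004342] 0.04509891325929339
[(array([332.45679012, 109.64197531]), np.int32(81), array([317, 108,  33,   4], dtype=int32)), (array([171.06113537, 114.06550218]), np.int32(229), array([128, 110,  71,  26], dtype=int32)), (array([481.08527132, 118.33333333]), np.int32(129), array([467, 110,  33,  26], dtype=int32)), (array([ 24.21126761, 124.06338028]), np.int32(142), array([  6, 114,  33,  27], dtype=int32)), (array([252.82684564, 256.08087248]), np.int32(2980), array([214, 225,  78,  91], dtype=int32))]
```

View pics/w2.png

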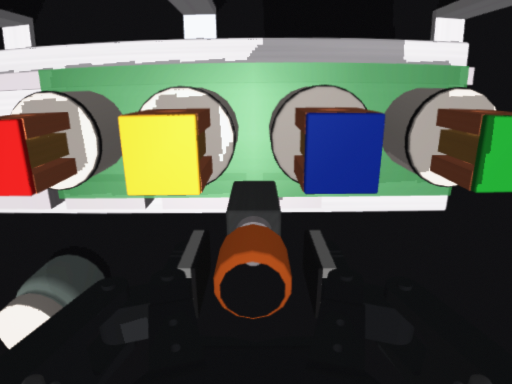

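The knob's rim is at (253,281), between the pads at x≈200 and 315. Next I'll check the centring and then close.

```bash
python3 - <<'E'
from h import *
np.set_printoptions(precision=4,suppress=True)
p=imaging.camera_params('wrist')
print(onplane(p,[(253,281)],.159),proj(p,[[.675,.1245,.159],[.691,.1245,.159],[.659,.1245,.159]]))
# plates
print(onplane(p,[(121,115),(198,115),(127,194),(200,194),(306,112),(380,112),(305,192),(379,189)],.137))
goal([.676,.1245,.120],87.3)
E
```

```text
[[0.673  0.1234 0.159 ]] [[256.0731 285.2198]
 [258.0761 318.4826]
 [253.8898 248.7203]]
[[0.6086 0.0734 0.137 ]
 [0.6106 0.1046 0.137 ]
 [0.642  0.0704 0.137 ]
 [0.6436 0.1022 0.137 ]
 [0.6116 0.1476 0.137 ]
 [0.6128 0.1774 0.137 ]
 [0.645  0.1468 0.137 ]
 [0.6453 0.1787 0.137 ]]
shift [-0.7 -1.2  4.9] turn [ 0.001  0.004 -0.004] | 5.0 mm
```

Emit:
{"name": "step_arm", "arguments": {
  "moves": [
    [[2, -2, 4], [0, 0, -0.004], 45],
    [[2, -2, 4], [0, 0, -0.004], 20],
    [[2, -2, 4], [0, 0, -0.004], 20],
    [[2, -2, 4], [0, 0, -0.004], 20],
    [[2, -2, 4], [0, 0, -0.004], 20],
    [[2, -2, 4], [0, 0, -0.004], 20]
  ],
  "grip_force": 50
}}

```text
clock: 2.75
tcp_pos: [0.6725, 0.1234, 0.1198]
orientation: [0.001, 0.024, 1.0, 0.0]
wrist_force: [-2.1, 1.4, 5.8]
finger_gap: 0.0305
grip_force: 49.6
```

Emit:
{"name": "step_arm", "arguments": {
  "moves": [
    [[0, 0, -4], [0, 0, 0], 20],
    [[0, 0, -8], [0, 0, 0], 20],
    [[0, 0, -12], [0, 0, 0], 20],
    [[0, 0, -15.5], [0, 0, 0], 20],
    [[0, 0, -15.5], [0, 0, 0], 20],
    [[0, 0, -15.5], [0, 0, 0], 20]
  ]
}}

```text
clock: 3.25
tcp_pos: [0.6723, 0.1234, 0.1322]
orientation: [-0.0, 0.024, 1.0, 0.0]
wrist_force: [5.1, 2.3, -10.6]
finger_gap: 0.0309
grip_force: 50.3
```

```bash
python3 - <<'E'
from h import *
t,r,s=tool();print(t,s['clock'],s['wrist_force'],s['finger_gap'],s['grip_force'])
for n in (1,2,3,4): goal(t+np.array([-.0436,-.999,0])*.076*n,87.4)
E
```

```text
[0.67230825 0.12337667 0.13218237] 3.25 [  5.14688626   2.28795654 -10.61203122] 0.030863929934285377 50.268152912613004
shift [ -0.3 -76.   -0. ] turn [ 0.    -0.001 -0.002] | 76.0 mm
shift [-6.00e-01 -1.52e+02 -1.00e-01] turn [ 0.    -0.001 -0.002] | 152.0 mm
shift [-1.00e+00 -2.28e+02 -1.00e-01] turn [ 0.    -0.001 -0.002] | 228.0 mm
shift [-1.30e+00 -3.04e+02 -1.00e-01] turn [ 0.    -0.001 -0.002] | 304.0 mm
```

Emit:
{"name": "step_arm", "arguments": {
  "moves": [
    [[0, 0, -3], [0, 0, 0], 20],
    [[0, 0, -3], [0, 0, 0], 20],
    [[0, 0, -3], [0, 0, 0], 20]
  ]
}}

```text
clock: 3.5
tcp_pos: [0.6723, 0.1234, 0.135]
orientation: [-0.001, 0.024, 1.0, 0.0]
wrist_force: [6.1, 2.6, -12.1]
finger_gap: 0.0303
grip_force: 50.3
```

Emit:
{"name": "step_arm", "arguments": {
  "moves": [
    [[0, -12, 0], [0, 0, 0], 20],
    [[0, -27, 0], [0, 0, 0], 20],
    [[0, -43, 0], [0, 0, 0], 20],
    [[0, -58, 0], [0, 0, 0], 20],
    [[0, -69, 0], [0, 0, 0], 20],
    [[0, -75, 0], [0, 0, 0], 20],
    [[0, -76, 0], [0, 0, 0], 20],
    [[0, -76, 0], [0, 0, 0], 20]
  ]
}}

```text
clock: 4.17
tcp_pos: [0.6689, 0.0461, 0.135]
orientation: [-0.0, 0.025, 1.0, -0.0]
wrist_force: [6.7, -2.8, -12.0]
finger_gap: 0.0306
grip_force: 50.8
```

```bash
python3 - <<'E'
from h import *
t,r,s=tool();print(t,s['clock'],s['wrist_force'],s['finger_gap'],s['grip_force'])
goal([.6723-.0436*.076,.1234-.076,t[2]],87.4)
E
```

```text
[0.66894681 0.04605281 0.13501237] 4.1667 [  6.7258222   -2.76285886 -11.9892137 ] 0.030612321138756355 50.848055651877075
shift [ 0.   1.3 -0. ] turn [-0.001 -0.    -0.004] | 1.0 mm
```

Emit:
{"name": "step_arm", "arguments": {
  "moves": [
    [[0, 1.2, 0], [0, 0, 0], 20],
    [[0, 1.2, 5], [0, 0, 0], 20],
    [[0, 1.2, 10], [0, 0, 0], 20],
    [[0, 1.2, 16], [0, 0, 0], 20],
    [[0, 1.2, 18.5], [0, 0, 0], 20],
    [[0, 1.2, 18.5], [0, 0, 0], 20],
    [[0, 1.2, 18.5], [0, 0, 0], 20]
  ]
}}

```text
clock: 4.75
tcp_pos: [0.6692, 0.0476, 0.1198]
orientation: [0.001, 0.024, 1.0, -0.001]
wrist_force: [0.3, -2.7, 3.8]
finger_gap: 0.0304
grip_force: 52.3
```

Emit:
{"name": "step_arm", "arguments": {
  "moves": [
    [[0, 0, 0], [0, 0, 0], 60],
    [[0, 0, 0], [0, 0, 0], 60],
    [[0, 0, 0], [0, 0, 0], 60],
    [[0, 0, -3], [0, 0, 0], 60]
  ]
}}

```text
clock: 5.08
tcp_pos: [0.6677, 0.0488, 0.1204]
orientation: [-0.001, 0.024, 1.0, 0.0]
wrist_force: [0.1, -0.3, -0.0]
finger_gap: 0.06
grip_force: 0.0
```

```bash
python3 - <<'E'
from h import *
np.set_printoptions(precision=4,suppress=True)
im,p=cam('wrist'); np.save('w3.npy',im)
print(tool()[0])
h=blobs(im,'orange',amin=400)[0];print(h)
for c in ('red','yellow','blue'): print(c,[(onplane(p,[b[0]],.137)[0],b[1]) for b in blobs(im,c,amin=300)[0]])
im2,p2=cam('side')
for c in ('red','yellow','blue','green'):print(c,[(b[0],b[1],onplane(p2,[b[0]],.137)[0]) for b in blobs(im2,c,amin=20)[0]])
a=cv2.resize(im2[120:220,220:320],(400,400),interpolation=cv2.INTER_CUBIC); b=cv2.resize(im,(400,300));b=np.vstack([b,np.zeros((100,400,3),np.uint8)])
save('c3.png',np.hstack([a,b]))
E
```

```text
[0.6682 0.0488 0.1215]
[(array([253.6406, 268.5749]), np.int32(3244), array([214, 236,  80,  94], dtype=int32))]
red [(array([ 0.6205, -0.0544,  0.137 ]), np.int32(1857))]
yellow [(array([0.6218, 0.0105, 0.137 ]), np.int32(6001))]
blue [(array([0.6246, 0.0858, 0.137 ]), np.int32(6217))]
red [(array([288.3909, 182.4091]), np.int32(110), array([ 0.6221, -0.0652,  0.137 ]))]
yellow [(array([273.3023, 171.3721]), np.int32(43), array([0.622 , 0.0102, 0.137 ])), (array([249.5949, 274.8481]), np.int32(79), array([ 0.3188, -0.3101,  0.137 ]))]
blue [(array([ 23.1304, 137.6957]), np.int32(23), array([0.0038, 0.7404, 0.137 ])), (array([ 90.8301, 165.5224]), np.int32(312), array([0.1603, 0.3818, 0.137 ])), (array([260.8431, 159.8824]), np.int32(51), array([0.6305, 0.0896, 0.137 ]))]
green [(array([248.2903, 150.1613]), np.int32(62), array([0.6328, 0.1665, 0.137 ])), (array([281.6416, 305.1326]), np.int32(279), array([ 0.3257, -0.4201,  0.137 ])), (array([313.1078, 319.2549]), np.int32(102), array([ 0.3559, -0.4853,  0.137 ]))]
```

View pics/c3.png

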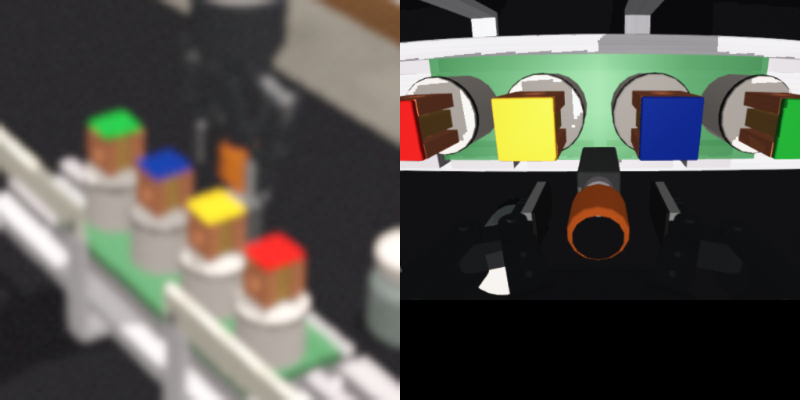

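The carriage is seated. The TCP is back at its gripped-down height, and the yellow fork is now at (.622,.010), where the red one was. Next: fetch the yellow pin.

Emit:
{"name": "step_arm", "arguments": {
  "moves": [
    [[0, 0, -40], [0, 0, 0], 85],
    [[0, 0, -80], [0, 0, 0], 85],
    [[25, -20, -110], [0, 0, 0], 85],
    [[53, -45, -110], [0, 0, 0], 85],
    [[81, -70, -110], [0, 0, 0], 85],
    [[109, -95, -110], [0, 0, 0], 85],
    [[137, -120, -110], [0, 0, 0], 85],
    [[165, -145, -110], [0, 0, 0], 85]
  ]
}}

```text
clock: 5.85
tcp_pos: [0.4953, -0.089, 0.2314]
orientation: [0.0, 0.024, 1.0, -0.0]
wrist_force: [0.5, -1.0, -0.3]
finger_gap: 0.0849
grip_force: 0.0
```

```bash
python3 -c "
from h import *
print(tool()[0]);goal([.385,-.222,.17],89.5)"
```

```text
[ 0.49526343 -0.08896635  0.23144399]
shift [ 103.9 -138.1   61.4] turn [-0.     0.001 -0.038] | 183.0 mm
```

Emit:
{"name": "step_arm", "arguments": {
  "moves": [
    [[21, -28, 12], [0, 0, -0.01], 85],
    [[42, -56, 24], [0, 0, -0.02], 85],
    [[63, -84, 36], [0, 0, -0.038], 85],
    [[84, -112, 48], [0, 0, -0.038], 85],
    [[104, -138, 61], [0, 0, -0.038], 85],
    [[104, -138, 61], [0, 0, -0.038], 85]
  ]
}}

```text
clock: 6.35
tcp_pos: [0.3823, -0.2237, 0.1683]
orientation: [-0.002, 0.008, 1.0, 0.0]
wrist_force: [0.5, 0.4, 0.1]
finger_gap: 0.0851
grip_force: 0.0
```

```bash
cat >> h.py <<'E'
def pin(c,z=.024):
    im,p=cam('wrist');b,l=blobs(im,c,smin=110,vmin=60,amin=300)
    for ce,a,bb in b:
        i=[k for k in range(1,l.max()+1) if (l==k).sum()==a][0]
        pts=np.argwhere(l==i)[:,::-1]; rc=cv2.minAreaRect(pts.astype(np.float32)); 
        W=onplane(p,pts,z)[:,:2].astype(np.float32); rw=cv2.minAreaRect(W)
        print(c,'px',ce.round(1),a,'world centre',onplane(p,[ce],z)[0].round(4),'rect',np.round(rw[0],4),np.round(rw[1],4),round(rw[2],1))
    return im,p
E
python3 - <<'E'
from h import *
im,p=pin('yellow'); pin('green');np.save('w4.npy',im);save('w4.png',im);print(tool()[0])
E
```

```text
yellow px [262.7 154.3] 379 world centre [ 0.3651 -0.2189  0.024 ] rect [ 0.3767 -0.2206] [0.0238 0.04  ] 90.0
green px [144.5 177.4] 437 world centre [ 0.3872 -0.328   0.024 ] rect [ 0.3882 -0.3281] [0.044  0.0123] 5.6
green px [ 66.4 209.2] 699 world centre [ 0.4182 -0.4109  0.024 ] rect [ 0.4187 -0.4112] [0.0385 0.0263] 45.4
[ 0.38534373 -0.22184514  0.17005242]
```

View pics/w4.png

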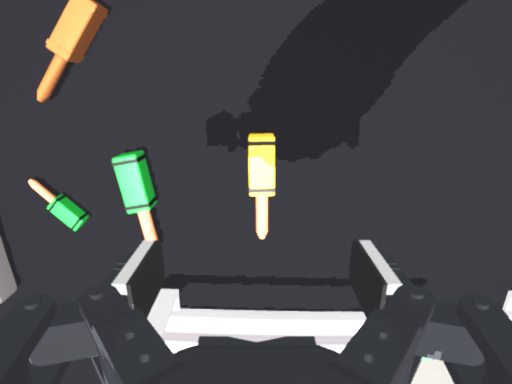

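Wrist view: the yellow handle spans (249..275, 133..195) with its shank tip at (262,238). The large green handle is centred at (134,182). Brown is at top left and the small green at (67,212).

```bash
python3 - <<'E'
from h import *
np.set_printoptions(precision=4,suppress=True)
p=imaging.camera_params('wrist')
A=onplane(p,[(249,134),(274.5,134),(250.5,195),(274.5,194)],.024);print(A,A.mean(0))
B=onplane(p,[(262,236)],.012);print('tip',B)
G=onplane(p,[(113,157),(141,151),(128,212),(155,206)],.024);print('green',G,G.mean(0),onplane(p,[(147,212)],.014))
C=A.mean(0);hd=np.degrees(np.arctan2(B[0,1]-C[1],B[0,0]-C[0]));print(hd)
goal([C[0],C[1],.08],90+hd)
E
```

```text
[[ 0.3504 -0.2291  0.024 ]
 [ 0.3507 -0.2064  0.024 ]
 [ 0.4077 -0.2288  0.024 ]
 [ 0.407  -0.2062  0.024 ]] [ 0.379  -0.2176  0.024 ]
tip [[ 0.4559 -0.2181  0.012 ]]
green [[ 0.3692 -0.3554  0.024 ]
 [ 0.3642 -0.3282  0.024 ]
 [ 0.4237 -0.3481  0.024 ]
 [ 0.4177 -0.3207  0.024 ]] [ 0.3937 -0.3381  0.024 ] [[ 0.4277 -0.3329  0.014 ]]
-0.3718378648528429
shift [ 6.4  4.  90.1] turn [ 0.001 -0.    -0.007] | 90.0 mm
```

Emit:
{"name": "step_arm", "arguments": {
  "moves": [
    [[6, 4, 40], [0, 0, -0.007], 70],
    [[6, 4, 80], [0, 0, -0.007], 60],
    [[6, 4, 115], [0, 0, -0.007], 60],
    [[6, 4, 145], [0, 0, -0.007], 60],
    [[6, 4, 160], [0, 0, -0.007], 60],
    [[6, 4, 166], [0, 0, -0.007], 60],
    [[6, 4, 166], [0, 0, -0.007], 50],
    [[6, 4, 166], [0, 0, -0.007], 40]
  ],
  "grip_force": 50
}}

```text
clock: 7.12
tcp_pos: [0.3815, -0.2172, 0.0051]
orientation: [0.0, 0.001, 1.0, -0.0]
wrist_force: [0.1, -0.2, 1.3]
finger_gap: 0.0404
grip_force: 0.0
```

Emit:
{"name": "step_arm", "arguments": {
  "moves": [
    [[0, 0, 0], [0, 0, 0], 15],
    [[0, 0, 0], [0, 0, 0], 15],
    [[0, 0, 0], [0, 0, 0], 15],
    [[0, 0, 0], [0, 0, 0], 15],
    [[0, 0, 0], [0, 0, 0], 15],
    [[0, 0, 0], [0, 0, 0], 15]
  ]
}}

```text
clock: 7.62
tcp_pos: [0.3819, -0.2182, 0.006]
orientation: [0.002, 0.001, 1.0, -0.001]
wrist_force: [0.7, 2.0, 6.3]
finger_gap: 0.023
grip_force: 50.0
```

Emit:
{"name": "step_arm", "arguments": {
  "moves": [
    [[0, 0, -20], [0, 0, 0], 15],
    [[0, 0, -50], [0, 0, 0], 15],
    [[0, 0, -80], [0, 0, 0], 15],
    [[0, 0, -110], [0, 0, 0], 15],
    [[0, 0, -125], [0, 0, 0], 15],
    [[0, 0, -125], [0, 0, 0], 15]
  ]
}}

```text
clock: 8.12
tcp_pos: [0.3825, -0.2191, 0.1335]
orientation: [0.003, 0.001, 1.0, -0.003]
wrist_force: [0.4, -0.5, -1.9]
finger_gap: 0.0229
grip_force: 49.8
```

```bash
python3 - <<'E'
from h import *
im,p=cam('wrist');np.save('w5.npy',im);save('w5.png',im);print(tool()[0])
goal([.50,.0165,.115],87.4)
goal([.53,.0165,.108],87.4)
E
```

```text
[ 0.38158975 -0.21831506  0.13135288]
shift [-117.7  235.2   16.1] turn [-0.003  0.004  0.042] | 263.0 mm
shift [-147.6  235.3   23.2] turn [-0.003  0.004  0.042] | 279.0 mm
```

View pics/w5.png

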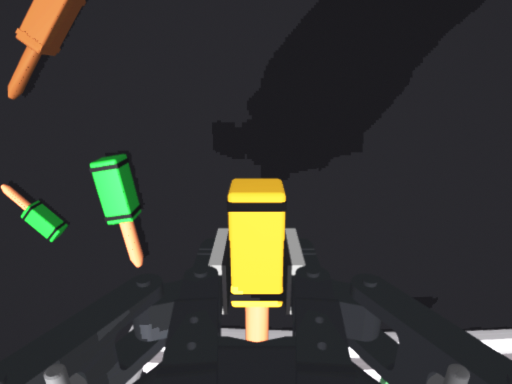

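The yellow pin is held: handle (230..284, 180..304), shank pointing ahead down the picture to (257,340). I'll work out its offset in the hand and the pre-insert shift.

```bash
python3 - <<'E'
from h import *
np.set_printoptions(precision=4,suppress=True)
p=imaging.camera_params('wrist');t,r,s=tool()
zt=t[2]+.0062+.012
A=onplane(p,[(230.5,183),(283.5,183),(231.5,304),(282.5,304)],zt);print(A-t,A.mean(0)-t)
B=onplane(p,[(257,338)],zt-.006);print('shank',B-t)
goal([.458,.0175,.112],87.4)
E
```

```text
[[-0.0373 -0.0114  0.0182]
 [-0.0372  0.0098  0.0182]
 [ 0.0206 -0.0126  0.0182]
 [ 0.0206  0.0108  0.0182]] [-0.0083 -0.0008  0.0182]
shank [[ 0.0459 -0.0009  0.0122]]
shift [-75.6 236.1  18.9] turn [-0.003  0.004  0.042] | 249.0 mm
```

Emit:
{"name": "step_arm", "arguments": {
  "moves": [
    [[-11, 35, 0], [0, 0, 0.01], 15],
    [[-22, 70, 0], [0, 0, 0.02], 15],
    [[-33, 105, 2], [0, 0, 0.03], 15],
    [[-44, 140, 6], [0, 0, 0.042], 15],
    [[-55, 175, 12], [0, 0, 0.042], 15],
    [[-66, 210, 19], [0, 0, 0.042], 15],
    [[-76, 236, 19], [-0.003, 0.004, 0.042], 15],
    [[-76, 236, 19], [-0.003, 0.004, 0.042], 15]
  ]
}}

```text
clock: 8.83
tcp_pos: [0.4568, 0.0228, 0.1084]
orientation: [-0.003, 0.02, 1.0, 0.003]
wrist_force: [0.2, 0.1, -1.9]
finger_gap: 0.0229
grip_force: 50.0
```

```bash
python3 - <<'E'
from h import *
np.set_printoptions(precision=4,suppress=True)
import time
im,p=cam('wrist');im2,p2=cam('side')
im,p=cam('wrist')
t,r,s=tool();print(t,r.as_matrix()[:,0],s['wrist_force'])
print([(b[0],b[1],b[2],onplane(p,[b[0]],.137)) for b in blobs(im,'yellow',amin=100)[0]])
a=cv2.resize(im2[120:250,200:330],(400,400),interpolation=cv2.INTER_CUBIC); b=cv2.resize(im,(400,300));b=np.vstack([b,np.zeros((100,400,3),np.uint8)])
save('c6.png',np.hstack([a,b])); np.save('w6.npy',im)
E
```

```text
[0.4558 0.0189 0.1089] [-0.999   0.0437  0.0067] [-0.0217  0.0906 -2.0095]
[(array([256.1848, 197.5173]), np.int32(433), array([229, 194,  55,   8], dtype=int32), array([[0.4217, 0.0198, 0.137 ]])), (array([256.2233, 251.7069]), np.int32(4179), array([230, 212,  54,  82], dtype=int32), array([[0.4443, 0.0189, 0.137 ]]))]
```

View pics/c6.png

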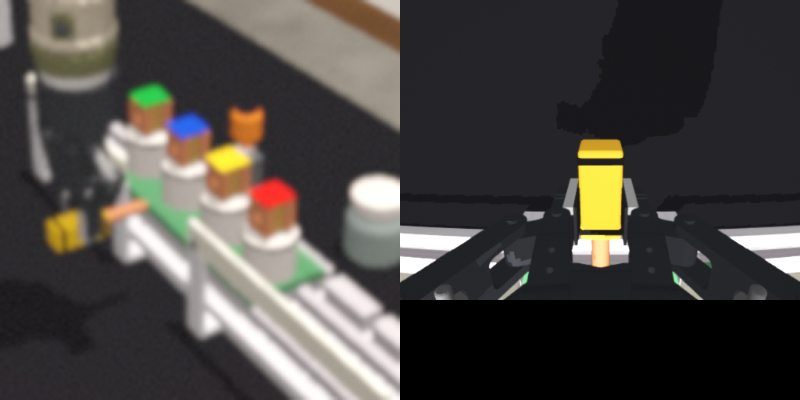

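```bash
python3 - <<'E'
from h import *
goal([.522,.0155,.109],87.45);goal([.552,.0141,.109],87.45);goal([.58,.0128,.109],87.45)
E
```

```text
shift [-66.3  -0.5  -0.5] turn [ 0.003 -0.007  0.001] | 66.0 mm
shift [-96.3  -0.6  -0.7] turn [ 0.003 -0.007  0.001] | 96.0 mm
shift [-124.3   -0.6   -0.9] turn [ 0.003 -0.007  0.001] | 124.0 mm
```

Emit:
{"name": "step_arm", "arguments": {
  "moves": [
    [[-25, -0.5, -0.5], [0.003, -0.007, 0.001], 15],
    [[-50, -0.5, -0.5], [0.003, -0.007, 0.001], 15],
    [[-66, -0.5, -0.5], [0.003, -0.007, 0.001], 15],
    [[-74, -0.5, -0.5], [0.003, -0.007, 0.001], 15],
    [[-82, -0.5, -0.6], [0.003, -0.007, 0.001], 15],
    [[-90, -0.5, -0.7], [0.003, -0.007, 0.001], 15],
    [[-96, -0.5, -0.7], [0.003, -0.007, 0.001], 15],
    [[-96, -0.5, -0.7], [0.003, -0.007, 0.001], 15]
  ]
}}

```text
clock: 9.65
tcp_pos: [0.5535, 0.0134, 0.1104]
orientation: [0.002, 0.023, 1.0, -0.0]
wrist_force: [0.6, 0.5, -2.3]
finger_gap: 0.0228
grip_force: 49.9
```

```bash
python3 - <<'E'
from h import *
t,r,s=tool();print(t,r.as_matrix()[:,0],s['wrist_force'],s['ft_torque'])
im,p=cam('side');save('c7.png',cv2.resize(im[130:230,220:320],(400,400),interpolation=cv2.INTER_CUBIC))
E
```

```text
[0.55352708 0.01336454 0.11043447] [-0.9989201   0.04634333 -0.00330555] [ 0.56620669  0.47874769 -2.33726721] [-0.05902963 -0.10579702  0.05460603]
```

View pics/c7.png

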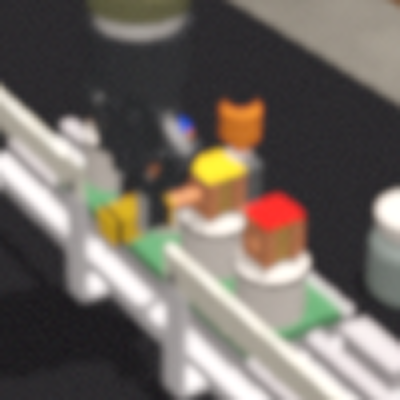

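The side crop shows the shank going into the yellow fork at (185,200) with almost no force. I'll push on.

Emit:
{"name": "step_arm", "arguments": {
  "moves": [
    [[-6, 0, 0.5], [0, 0, 0], 15],
    [[-12, 0, 0.7], [0, 0, 0], 15],
    [[-17, 0, 1], [0, 0, 0], 15],
    [[-21, 0, 1], [0, 0, 0], 15],
    [[-24, 0, 1], [0, 0, 0], 15],
    [[-24, 0, 1], [0, 0, 0], 15]
  ]
}}

```text
clock: 10.2
tcp_pos: [0.5777, 0.0126, 0.1097]
orientation: [0.002, 0.023, 1.0, -0.0]
wrist_force: [-0.0, 1.0, -1.8]
finger_gap: 0.0226
grip_force: 50.0
```

Emit:
{"name": "step_arm", "arguments": {
  "moves": [
    [[-2, 0, 0], [0, 0, 0], 15],
    [[-4, 0, 0], [0, 0, 0], 15],
    [[-4, 0, 0], [0, 0, 0], 15]
  ]
}}

```text
clock: 10.45
tcp_pos: [0.5812, 0.0125, 0.1097]
orientation: [0.002, 0.023, 1.0, -0.0]
wrist_force: [-0.2, 0.2, -1.4]
finger_gap: 0.0231
grip_force: 50.0
```

Emit:
{"name": "step_arm", "arguments": {
  "moves": [
    [[-2, 0, 0], [0, 0, 0], 15],
    [[-4, 0, 0], [0, 0, 0], 15],
    [[-4, 0, 0], [0, 0, 0], 15]
  ]
}}

```text
clock: 10.7
tcp_pos: [0.5826, 0.0125, 0.1093]
orientation: [-0.001, 0.023, 1.0, -0.0]
wrist_force: [-6.1, -0.8, 1.1]
finger_gap: 0.0227
grip_force: 50.4
```

Emit:
{"name": "step_arm", "arguments": {
  "moves": [
    [[-2, 0, 0], [0, 0, 0], 15],
    [[-4, 0, 0], [0, 0, 0], 15],
    [[-4, 0, 0], [0, 0, 0], 15]
  ]
}}

```text
clock: 10.95
tcp_pos: [0.5826, 0.0125, 0.1089]
orientation: [-0.005, 0.023, 1.0, -0.0]
wrist_force: [-16.1, -0.4, 8.9]
finger_gap: 0.0228
grip_force: 51.2
```

```bash
python3 - <<'E'
from h import *
np.set_printoptions(precision=4,suppress=True)
t,r,s=tool();print(t,s['wrist_force'],s['ft_torque'])
im,p=cam('wrist');b=cv2.resize(im,(400,300));b=np.vstack([b,np.zeros((100,400,3),np.uint8)])
im,p=cam('side');save('c8.png',np.hstack([cv2.resize(im[150:200,240:290],(400,400),interpolation=cv2.INTER_CUBIC),b]))
E
```

```text
[0.5826 0.0125 0.1089] [-16.099   -0.4167   8.9038] [-0.0842  2.9763 -0.0298]
```

View pics/c8.png

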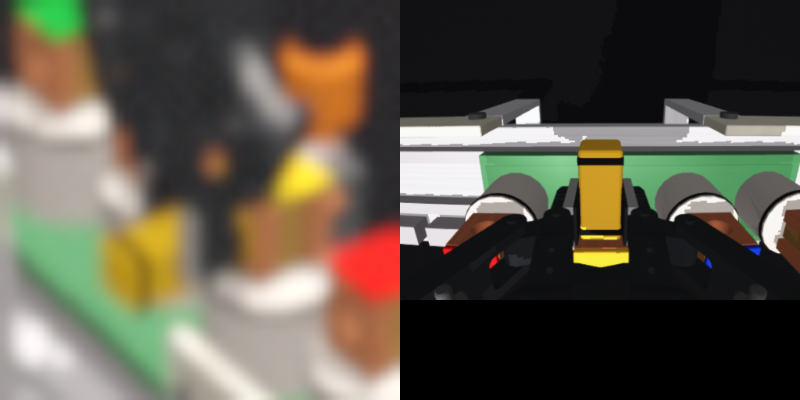

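The wrist crop shows the yellow handle's front (600,238) against the copper under the yellow plate. Contact came at a fixed position and took 16 N. Release and rise.

Emit:
{"name": "step_arm", "arguments": {
  "moves": [
    [[4, 0, 0], [0, 0, 0], 15],
    [[4, 0, 0], [0, 0, 0], 15],
    [[4, 0, 0], [0, 0, 0], 45],
    [[4, 0, 0], [0, 0, 0], 45],
    [[4, 0, 0], [0, 0, 0], 45],
    [[4, 0, -20], [0, 0, 0], 45],
    [[4, 0, -50], [0, 0, 0], 45],
    [[4, 0, -80], [0, 0, 0], 45]
  ]
}}

```text
clock: 11.72
tcp_pos: [0.5846, 0.0123, 0.1901]
orientation: [0.001, 0.023, 1.0, 0.0]
wrist_force: [0.6, -0.9, 0.6]
finger_gap: 0.0447
grip_force: 0.0
```

```bash
python3 - <<'E'
from h import *
np.set_printoptions(precision=4,suppress=True)
t,r,s=tool();print(t)
goal([.61,.047,.24],87.4)
E
```

```text
[0.5846 0.0123 0.1901]
shift [-23.9  35.8 -49.9] turn [ 0.     0.002 -0.   ] | 66.0 mm
```

Emit:
{"name": "step_arm", "arguments": {
  "moves": [
    [[-10, 15, -30], [0, 0, 0], 60],
    [[-24, 36, -50], [0, 0, 0], 60],
    [[-24, 36, -50], [0, 0, 0], 60]
  ]
}}

```text
clock: 11.97
tcp_pos: [0.6151, 0.0494, 0.2457]
orientation: [0.008, 0.022, 1.0, 0.001]
wrist_force: [0.3, 0.2, 0.7]
finger_gap: 0.0602
grip_force: 0.0
```

```bash
python3 - <<'E'
from h import *
np.set_printoptions(precision=4,suppress=True)
im,p=cam('wrist');save('w9.png',im);np.save('w9.npy',im);np.save('w9p.npy',p,allow_pickle=True)
t,r,s=tool();print(t)
goal([.6695,.0475,.120],87.4);goal([.6695,.0475,.185],87.4)
E
```

```text
[0.6133 0.0483 0.243 ]
shift [-54.9   1.6 123.5] turn [0.    0.011 0.002] | 135.0 mm
shift [-55.6   1.6  58.5] turn [0.    0.011 0.002] | 81.0 mm
```

View pics/w9.png

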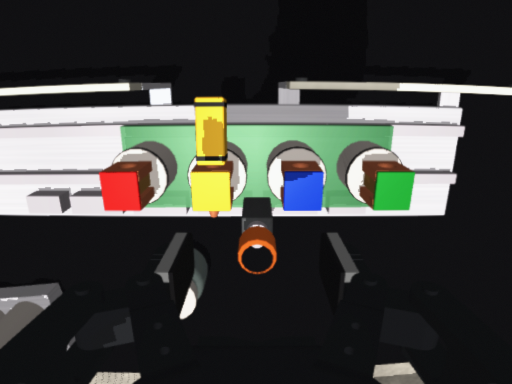

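The yellow pin is home. Its handle (211,130) meets the copper at row 163, and the tip sticks out behind at (212,213). On to the knob for two notches.

Emit:
{"name": "step_arm", "arguments": {
  "moves": [
    [[-27, 1.6, 20], [0, 0.011, 0.002], 60],
    [[-55, 1.6, 45], [0, 0.011, 0.002], 60],
    [[-55, 1.6, 80], [0, 0.011, 0.002], 60],
    [[-55, 1.6, 110], [0, 0.011, 0.002], 60],
    [[-55, 1.6, 120], [0, 0.011, 0.002], 60],
    [[-55, 1.6, 123], [0, 0.011, 0.002], 60],
    [[-55, 1.6, 123], [0, 0.011, 0.002], 60]
  ]
}}

```text
clock: 12.6
tcp_pos: [0.6647, 0.0459, 0.1163]
orientation: [-0.005, 0.024, 1.0, 0.0]
wrist_force: [0.0, 0.7, 0.3]
finger_gap: 0.0599
grip_force: 0.0
```

```bash
python3 - <<'E'
from h import *
np.set_printoptions(precision=4,suppress=True)
im,p=cam('wrist');t,r,s=tool();print(t)
for b in blobs(im,'orange',amin=1000)[0]: print(b)
goal([.6692,.0476,.120],87.4)
E
```

```text
[0.6657 0.046  0.118 ]
(array([260.2475, 278.5595]), np.int32(3439), array([221, 245,  81,  94], dtype=int32))
shift [-3.4  1.8 -2. ] turn [-0.    -0.007 -0.003] | 4.0 mm
```

Emit:
{"name": "step_arm", "arguments": {
  "moves": [
    [[-3.4, 1.8, -2], [0, -0.007, -0.003], 60],
    [[-3.4, 1.8, -2], [0, -0.007, -0.003], 20],
    [[-3.4, 1.8, -2], [0, -0.007, -0.003], 20],
    [[-3.4, 1.8, -2], [0, -0.007, -0.003], 20],
    [[-3.4, 1.8, -2], [0, -0.007, -0.003], 20],
    [[-3.4, 1.8, -2], [0, -0.007, -0.003], 20],
    [[-3.4, 1.8, -2], [0, -0.007, -0.003], 20]
  ],
  "grip_force": 50
}}

```text
clock: 13.23
tcp_pos: [0.67, 0.0478, 0.1212]
orientation: [0.001, 0.022, 1.0, -0.0]
wrist_force: [-1.2, -0.3, 6.8]
finger_gap: 0.0306
grip_force: 49.3
```

Emit:
{"name": "step_arm", "arguments": {
  "moves": [
    [[0, 0, -5], [0, 0, 0], 20],
    [[0, 0, -10], [0, 0, 0], 20],
    [[0, 0, -15], [0, 0, 0], 20],
    [[0, 0, -18.5], [0, 0, 0], 20],
    [[0, 0, -18.5], [0, 0, 0], 20],
    [[0, 0, -18.5], [0, 0, 0], 20]
  ]
}}

```text
clock: 13.73
tcp_pos: [0.6698, 0.0478, 0.1358]
orientation: [-0.0, 0.022, 1.0, 0.0]
wrist_force: [6.8, -0.2, -11.6]
finger_gap: 0.0306
grip_force: 50.3
```

Emit:
{"name": "step_arm", "arguments": {
  "moves": [
    [[0, -12, -0.5], [0, 0, 0], 20],
    [[0, -27, -0.5], [0, 0, 0], 20],
    [[0, -43, -0.5], [0, 0, 0], 20],
    [[0, -58, -0.5], [0, 0, 0], 20],
    [[0, -69, -0.5], [0, 0, 0], 20],
    [[0, -74, -0.5], [0, 0, 0], 20],
    [[0, -75, -0.5], [0, 0, 0], 20],
    [[0, -75, -0.5], [0, 0, 0], 20]
  ]
}}

```text
clock: 14.4
tcp_pos: [0.6665, -0.0279, 0.136]
orientation: [-0.0, 0.023, 1.0, -0.0]
wrist_force: [7.6, -1.2, -12.1]
finger_gap: 0.0309
grip_force: 50.9
```

Emit:
{"name": "step_arm", "arguments": {
  "moves": [
    [[0, 0, 5], [0, 0, 0], 20],
    [[0, 0, 10], [0, 0, 0], 20],
    [[0, 0, 16], [0, 0, 0], 20],
    [[0, 0, 19], [0, 0, 0], 20],
    [[0, 0, 19], [0, 0, 0], 20],
    [[0, 0, 19], [0, 0, 0], 20]
  ]
}}

```text
clock: 14.9
tcp_pos: [0.6668, -0.0279, 0.1212]
orientation: [0.001, 0.023, 1.0, -0.001]
wrist_force: [-0.3, -1.6, 5.8]
finger_gap: 0.0303
grip_force: 52.4
```

Emit:
{"name": "step_arm", "arguments": {
  "moves": [
    [[0, 0, -5], [0, 0, 0], 20],
    [[0, 0, -10], [0, 0, 0], 20],
    [[0, 0, -15], [0, 0, 0], 20],
    [[0, 0, -19], [0, 0, 0], 20],
    [[0, 0, -19], [0, 0, 0], 20],
    [[0, 0, -19], [0, 0, 0], 20]
  ]
}}

```text
clock: 15.4
tcp_pos: [0.6665, -0.0278, 0.1364]
orientation: [-0.0, 0.023, 1.0, -0.0]
wrist_force: [7.2, -3.0, -12.6]
finger_gap: 0.0307
grip_force: 50.9
```

Emit:
{"name": "step_arm", "arguments": {
  "moves": [
    [[0, -12, 0], [0, 0, 0], 20],
    [[0, -27, 0], [0, 0, 0], 20],
    [[0, -43, 0], [0, 0, 0], 20],
    [[0, -58, 0], [0, 0, 0], 20],
    [[0, -69, 0], [0, 0, 0], 20],
    [[0, -74, 0], [0, 0, 0], 20],
    [[0, -75.4, 0], [0, 0, 0], 20],
    [[0, -75.4, 0], [0, 0, 0], 20]
  ]
}}

```text
clock: 16.07
tcp_pos: [0.6633, -0.1027, 0.136]
orientation: [-0.0, 0.023, 1.0, 0.0]
wrist_force: [8.6, -0.9, -12.2]
finger_gap: 0.0303
grip_force: 51.4
```

Emit:
{"name": "step_arm", "arguments": {
  "moves": [
    [[0, 0, 5], [0, 0, 0], 20],
    [[0, 0, 10], [0, 0, 0], 20],
    [[0, 0, 16], [0, 0, 0], 20],
    [[0, 0, 19], [0, 0, 0], 20],
    [[0, 0, 19], [0, 0, 0], 20],
    [[0, 0, 19], [0, 0, 0], 20]
  ]
}}

```text
clock: 16.57
tcp_pos: [0.6635, -0.1027, 0.1212]
orientation: [0.001, 0.022, 1.0, -0.0]
wrist_force: [0.9, -0.6, 6.1]
finger_gap: 0.0307
grip_force: 52.9
```

Emit:
{"name": "step_arm", "arguments": {
  "moves": [
    [[0, 0, 0], [0, 0, 0], 60],
    [[0, 0, 0], [0, 0, 0], 60],
    [[0, 0, 0], [0, 0, 0], 60],
    [[0, 0, -20], [0, 0, 0], 70],
    [[0, 0, -50], [0, 0, 0], 85],
    [[0, 0, -85], [0, 0, 0], 85],
    [[0, 0, -110], [0, 0, 0], 85],
    [[0, 0, -110], [0, 0, 0], 85]
  ]
}}

```text
clock: 17.23
tcp_pos: [0.6646, -0.1029, 0.2354]
orientation: [0.004, 0.022, 1.0, -0.001]
wrist_force: [-0.8, 0.0, 0.6]
finger_gap: 0.085
grip_force: 0.0
```

```bash
python3 - <<'E'
from h import *
np.set_printoptions(precision=4,suppress=True)
im,p=cam('wrist');np.save('w10.npy',im);t,r,s=tool();print(t)
for b in blobs(im,'orange',amin=300)[0]: print(b)
for c in ('red','yellow','blue','green'): print(c,[(onplane(p,[b[0]],.137)[0],b[1]) for b in blobs(im,c,amin=300)[0]])
# same treatment of start picture for the knob rim
im2,p2=cam('side')
for c in ('red','yellow','green','blue'):print(c,[(b[0].round(1),b[1],onplane(p2,[b[0]],.137)[0],onplane(p2,[b[0]],.014)[0]) for b in blobs(im2,c,amin=20)[0]])
a=cv2.resize(im2[120:320,200:400],(400,400),interpolation=cv2.INTER_CUBIC); b=cv2.resize(im,(400,300));b=np.vstack([b,np.zeros((100,400,3),np.uint8)])
save('c10.png',np.hstack([a,b]))
goal([.40,-.338,.17],96)
E
```

```text
[ 0.6639 -0.1027  0.2325]
(array([256.5456, 186.9304]), np.int32(790), array([235, 167,  44,  50], dtype=int32))
(array([ 79.9036, 371.0157]), np.int32(446), array([ 63, 358,  33,  26], dtype=int32))
red [(array([ 0.6119, -0.2148,  0.137 ]), np.int32(1843))]
yellow [(array([ 0.5692, -0.1369,  0.137 ]), np.int32(1630)), (array([ 0.6101, -0.1393,  0.137 ]), np.int32(1216))]
blue [(array([ 0.6186, -0.0644,  0.137 ]), np.int32(1934))]
green [(array([0.6222, 0.0113, 0.137 ]), np.int32(1756))]
red [(array([320.2, 208.8]), np.int32(120), array([ 0.6129, -0.2168,  0.137 ]), array([ 0.7292, -0.1021,  0.014 ]))]
yellow [(array([301.6, 195.6]), np.int32(36), array([ 0.6113, -0.1398,  0.137 ]), array([ 0.7273, -0.0112,  0.014 ])), (array([289.8, 204.5]), np.int32(58), array([ 0.5574, -0.1539,  0.137 ]), array([ 0.6637, -0.0279,  0.014 ]))]
green [(array([273.5, 170.3]), np.int32(75), array([0.6263, 0.015 , 0.137 ]), array([0.745 , 0.1714, 0.014 ])), (array([281.6, 305.1]), np.int32(279), array([ 0.3257, -0.4201,  0.137 ]), array([ 0.3904, -0.3418,  0.014 ])), (array([313.1, 319.3]), np.int32(103), array([ 0.3558, -0.4854,  0.137 ]), array([ 0.4258, -0.4189,  0.014 ]))]
blue [(array([ 32.1, 139.9]), np.int32(258), array([0.0295, 0.6989, 0.137 ]), array([0.0409, 0.9783, 0.014 ])), (array([ 33.1, 169.4]), np.int32(66), array([-0.0065,  0.4726,  0.137 ]), array([-0.0015,  0.7113,  0.014 ])), (array([288. , 181.7]), np.int32(68), array([ 0.6237, -0.0613,  0.137 ]), array([0.7419, 0.0814, 0.014 ]))]
shift [ 252.2 -247.1   59.9] turn [-0.001  0.001 -0.149] | 358.0 mm
```

View pics/c10.png

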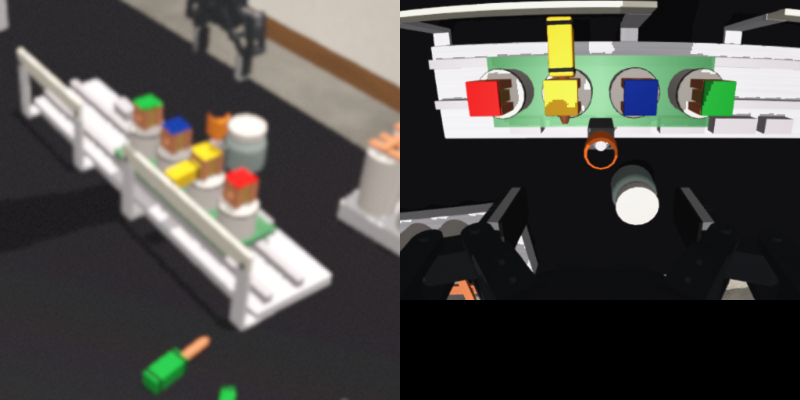

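The green fork stands in the gap at (.622,.011), the yellow pin rides home, and the green pin hasn't moved. Fetch the green pin.

Emit:
{"name": "step_arm", "arguments": {
  "moves": [
    [[28, -27, 0], [0, 0, -0.02], 85],
    [[56, -54, 0], [0, 0, -0.04], 85],
    [[84, -81, 0], [0, 0, -0.06], 85],
    [[112, -108, 0], [0, 0, -0.08], 85],
    [[140, -135, 0], [0, 0, -0.1], 85],
    [[168, -162, 5], [0, 0, -0.12], 85],
    [[196, -189, 10], [0, 0, -0.14], 85],
    [[224, -218, 20], [0, 0, -0.15], 85]
  ]
}}

```text
clock: 18.0
tcp_pos: [0.4267, -0.3102, 0.2079]
orientation: [-0.001, -0.053, 0.999, 0.001]
wrist_force: [0.6, -1.9, 0.4]
finger_gap: 0.0848
grip_force: 0.0
```

```bash
python3 -c "
from h import *
print(tool()[0]);goal([.40,-.338,.17],96)"
```

```text
[ 0.42674302 -0.31020339  0.20793188]
shift [ 29.5 -24.8  38. ] turn [ 0.001 -0.002  0.002] | 54.0 mm
```

Emit:
{"name": "step_arm", "arguments": {
  "moves": [
    [[20, -16, 25], [0, 0, 0], 85],
    [[29, -25, 38], [0, 0, 0], 85],
    [[29, -25, 38], [0, 0, 0], 85],
    [[29, -25, 38], [0, 0, 0], 85]
  ]
}}

```text
clock: 18.33
tcp_pos: [0.4009, -0.3371, 0.1691]
orientation: [-0.002, -0.052, 0.999, 0.002]
wrist_force: [-0.7, 0.6, -0.0]
finger_gap: 0.0849
grip_force: 0.0
```

```bash
python3 - <<'E'
from h import *
np.set_printoptions(precision=4,suppress=True)
im,p=cam('wrist');np.save('w11.npy',im);t,r,s=tool();print(t)
h=cv2.cvtColor(im,cv2.COLOR_RGB2HSV)
m=((h[...,0]>=45)&(h[...,0]<=75)&(h[...,1]>90)&(h[...,2]>40)).astype(np.uint8)
m=cv2.morphologyEx(m,cv2.MORPH_CLOSE,np.ones((7,7),np.uint8))
o=((h[...,0]>=4)&(h[...,0]<=18)&(h[...,1]>80)&(h[...,2]>110)).astype(np.uint8)
for M,n,z in((m,'green',.024),(o,'copper',.012)):
    k,l,st,ce=cv2.connectedComponentsWithStats(M)
    for i in range(1,k):
        if st[i,4]>80:
            rc=cv2.minAreaRect(np.argwhere(l==i)[:,::-1].astype(np.float32));bx=cv2.boxPoints(rc)
            print(n,ce[i].round(1),st[i],bx.round(0).tolist(),onplane(p,bx,z)[:,:2].tolist() if st[i,4]>300 else '')
E
```

```text
[ 0.4021 -0.3372  0.1702]
green [251.3 159.7] [ 236  128   31   65 1759] [[235.0, 129.0], [264.0, 128.0], [267.0, 191.0], [239.0, 192.0]] [[0.36317933159069116, -0.36040847311606466], [0.35928836802526326, -0.33548522159878574], [0.4173017366016463, -0.3259624292948375], [0.4214800954175233, -0.35225896633738063]]
green [169.7 184. ] [149 164  41  41 852] [[148.0, 177.0], [164.0, 162.0], [192.0, 191.0], [175.0, 206.0]] [[0.41509869334155874, -0.4376511973540064], [0.3992391824402821, -0.4229464817814785], [0.424757708982886, -0.39627987595507497], [0.44140779354454174, -0.4108903160733681]]
green [335.8 342.4] [324 337  26  12 225] [[324.0, 347.0], [325.0, 336.0], [349.0, 338.0], [348.0, 349.0]] 
copper [196.1  24.6] [ 164    0   69   63 1363] [[152.0, 51.0], [207.0, -19.0], [232.0, -0.0], [177.0, 70.0]] [[0.30301342465510694, -0.4403675537172622], [0.24157367592709256, -0.3957655946267038], [0.2552132474099861, -0.3736170871377405], [0.3177152342170501, -0.41763255429180113]]
copper [145.  156.7] [132 144  27  29 161] [[130.0, 148.0], [136.0, 142.0], [159.0, 166.0], [153.0, 172.0]] 
copper [254.4 212.7] [247 192  14  44 226] [[247.0, 192.0], [260.0, 192.0], [260.0, 235.0], [247.0, 235.0]]
```

The large green handle is at (251,160) with its shank at (254,213). The small green pin, not meant, is at (170,184) and the brown one at (196,25).

```bash
python3 - <<'E'
from h import *
np.set_printoptions(precision=4,suppress=True)
p=imaging.camera_params('wrist');im=np.load('w11.npy')
h=cv2.cvtColor(im,cv2.COLOR_RGB2HSV)
o=(h[...,0]>=4)&(h[...,0]<=18)&(h[...,1]>80)&(h[...,2]>110)
q=np.argwhere(o[188:240,240:270])+[188,240]
W=onplane(p,q[:,::-1],.017)[:,:2];v=cv2.fitLine(W.astype(np.float32),cv2.DIST_L2,0,.01,.01).ravel();print(v,np.degrees(np.arctan2(v[1],v[0])),W[:,0].max())
tip=W[W[:,0]>W[:,0].max()-.004].mean(0);print(tip)
C=np.array([.3903,-.3435]);hd=np.degrees(np.arctan2(*(tip-C)[::-1]));print(hd,np.linalg.norm(tip-C))
goal([C[0]+.002,C[1],.005],90+hd)
E
```

```text
[ 0.9883  0.1525  0.4449 -0.3355] 8.77198 0.46865160830277774
[ 0.4667 -0.3325]
8.212331512781846 0.07722158118919371
shift [ 10.   -5.6 165.2] turn [ 0.003 -0.002 -0.039] | 166.0 mm
```

Emit:
{"name": "step_arm", "arguments": {
  "moves": [
    [[10, -5.5, 40], [0.003, -0.002, -0.039], 70],
    [[10, -5.5, 80], [0.003, -0.002, -0.039], 60],
    [[10, -5.5, 115], [0.003, -0.002, -0.039], 55],
    [[10, -5.5, 145], [0.003, -0.002, -0.039], 55],
    [[10, -5.5, 160], [0.003, -0.002, -0.039], 55],
    [[10, -5.5, 165], [0.003, -0.002, -0.039], 55],
    [[10, -5.5, 165], [0.003, -0.002, -0.039], 40],
    [[10, -5.5, 165], [0.003, -0.002, -0.039], 40]
  ],
  "grip_force": 50
}}

```text
clock: 19.05
tcp_pos: [0.3943, -0.3447, 0.0072]
orientation: [0.001, -0.073, 0.997, -0.002]
wrist_force: [-0.6, -0.9, 0.8]
finger_gap: 0.0399
grip_force: 0.0
```

Emit:
{"name": "step_arm", "arguments": {
  "moves": [
    [[0, 0, 0], [0, 0, 0], 15],
    [[0, 0, 0], [0, 0, 0], 15],
    [[0, 0, 0], [0, 0, 0], 15],
    [[0, 0, 0], [0, 0, 0], 15],
    [[0, 0, 0], [0, 0, 0], 15],
    [[0, 0, 0], [0, 0, 0], 15]
  ]
}}

```text
clock: 19.55
tcp_pos: [0.3944, -0.3457, 0.0081]
orientation: [0.002, -0.072, 0.997, -0.003]
wrist_force: [0.4, 1.4, 6.9]
finger_gap: 0.0225
grip_force: 50.2
```

Emit:
{"name": "step_arm", "arguments": {
  "moves": [
    [[0, 0, -20], [0, 0, 0], 15],
    [[0, 0, -50], [0, 0, 0], 15],
    [[0, 0, -80], [0, 0, 0], 15],
    [[0, 0, -110], [0, 0, 0], 15],
    [[0, 0, -125], [0, 0, 0], 15],
    [[0, 0, -125], [0, 0, 0], 15],
    [[0, 0, -125], [0, 0, 0], 15]
  ]
}}

```text
clock: 20.13
tcp_pos: [0.3933, -0.3449, 0.1323]
orientation: [0.001, -0.072, 0.997, -0.003]
wrist_force: [0.4, -0.0, -1.4]
finger_gap: 0.0226
grip_force: 49.4
```

```bash
python3 - <<'E'
from h import *
np.set_printoptions(precision=4,suppress=True)
im,p=cam('wrist');np.save('w12.npy',im);t,r,s=tool();print(t,s['finger_gap'])
h=cv2.cvtColor(im,cv2.COLOR_RGB2HSV)
m=((h[...,0]>=45)&(h[...,0]<=75)&(h[...,1]>90)&(h[...,2]>40)).astype(np.uint8)
m=cv2.morphologyEx(m,cv2.MORPH_CLOSE,np.ones((9,9),np.uint8))
k,l,st,ce=cv2.connectedComponentsWithStats(m)
for i in range(1,k):
    if st[i,4]>1000: print(ce[i],st[i])
goal([.458,.0178,.1095],87.4)
E
```

```text
[ 0.3926 -0.3441  0.1309] 0.023110445049855315
[168.1515 200.2451] [ 146  177   44   47 1069]
[256.3392 245.0662] [ 228  183   58  127 6802]
shift [-116.6  348.8   20.5] turn [-0.003  0.001  0.189] | 368.0 mm
```

Emit:
{"name": "step_arm", "arguments": {
  "moves": [
    [[-12, 37, 0], [0, 0, 0.03], 15],
    [[-24, 74, 0], [0, 0, 0.06], 15],
    [[-36, 111, 2], [0, 0, 0.09], 15],
    [[-48, 148, 6], [0, 0, 0.12], 15],
    [[-60, 185, 12], [0, 0, 0.15], 15],
    [[-72, 222, 14], [0, 0, 0.18], 15],
    [[-84, 259, 16], [0, 0, 0.189], 15],
    [[-94, 290, 16], [0, 0, 0.189], 15]
  ]
}}

```text
clock: 20.85
tcp_pos: [0.4422, -0.0409, 0.1122]
orientation: [-0.001, 0.022, 1.0, -0.001]
wrist_force: [1.5, 0.5, -1.1]
finger_gap: 0.0228
grip_force: 49.6
```

```bash
python3 -c "
from h import *
print(tool()[0]);goal([.458,.018,.111],87.4)"
```

```text
[ 0.44218438 -0.04089561  0.11217251]
shift [-13.2  59.5   1.1] turn [-0.001 -0.003  0.001] | 61.0 mm
```

Emit:
{"name": "step_arm", "arguments": {
  "moves": [
    [[-5, 25, 1], [0, 0, 0], 15],
    [[-13, 50, 1], [0, 0, 0], 15],
    [[-13, 59.5, 1], [0, -0.003, 0], 15],
    [[-13, 59.5, 1], [0, -0.003, 0], 15],
    [[-13, 59.5, 1], [0, -0.003, 0], 15],
    [[-13, 59.5, 1], [0, -0.003, 0], 15]
  ]
}}

```text
clock: 21.35
tcp_pos: [0.459, 0.0144, 0.1125]
orientation: [0.001, 0.023, 1.0, -0.002]
wrist_force: [-0.1, -0.5, -0.5]
finger_gap: 0.0227
grip_force: 49.6
```

```bash
python3 - <<'E'
from h import *
t,r,s=tool();print(t,r.as_matrix()[:,0]);goal([.52,.0157,.111],87.4);goal([.554,.0142,.111],87.4)
im,p=cam('side')
print([(b[0],b[1]) for b in blobs(im,'green',amin=20)[0]])
E
```

```text
[0.45898401 0.01442482 0.11250891] [-0.99896325  0.04544553 -0.00267003]
shift [-60.9   4.1   1.7] turn [-0.003  0.003 -0.   ] | 61.0 mm
shift [-94.9   4.1   1.8] turn [-0.003  0.003 -0.   ] | 95.0 mm
[(array([273.49350649, 170.37662338]), np.int32(77)), (array([222.13888889, 194.76388889]), np.int32(72)), (array([313.11764706, 319.26470588]), np.int32(102))]
```

Emit:
{"name": "step_arm", "arguments": {
  "moves": [
    [[-20, 3, 1], [0, 0, 0], 15],
    [[-40, 3, 1], [0, 0, 0], 15],
    [[-55, 3, 1], [0, 0, 0], 15],
    [[-60, 3, 1], [0, 0, 0], 15],
    [[-60, 3, 1], [0, 0, 0], 15],
    [[-60, 3, 1], [0, 0, 0], 15],
    [[-60, 3, 1], [0, 0, 0], 15]
  ]
}}

```text
clock: 21.98
tcp_pos: [0.5185, 0.0151, 0.1122]
orientation: [0.001, 0.023, 1.0, -0.001]
wrist_force: [-0.0, 0.1, -1.6]
finger_gap: 0.0226
grip_force: 49.6
```

```bash
python3 - <<'E'
from h import *
t,r,s=tool();print(t,r.as_matrix()[:,0]);goal([.554,.0140,.111],87.4)
E
```

```text
[0.51853183 0.0150894  0.11224039] [-0.9989574   0.04556894 -0.00275565]
shift [-35.5   0.5   1.3] turn [-0.003  0.003 -0.   ] | 36.0 mm
```

Emit:
{"name": "step_arm", "arguments": {
  "moves": [
    [[-8, 0.5, 1], [0, 0.003, 0], 15],
    [[-16, 0.5, 1.2], [0, 0.003, 0], 15],
    [[-24, 0.5, 1.2], [0, 0.003, 0], 15],
    [[-31, 0.5, 1.2], [0, 0.003, 0], 15],
    [[-35, 0.5, 1.2], [0, 0.003, 0], 15],
    [[-35, 0.5, 1.2], [0, 0.003, 0], 15]
  ]
}}

```text
clock: 22.48
tcp_pos: [0.5563, 0.0146, 0.1114]
orientation: [0.001, 0.022, 1.0, -0.001]
wrist_force: [1.1, 1.2, -1.0]
finger_gap: 0.0228
grip_force: 49.6
```

Emit:
{"name": "step_arm", "arguments": {
  "moves": [
    [[-6, 0, 0], [0, 0, 0], 15],
    [[-12, 0, 0], [0, 0, 0], 15],
    [[-17, 0, 0], [0, 0, 0], 15],
    [[-21, 0, 0], [0, 0, 0], 15],
    [[-24, 0, 0], [0, 0, 0], 15],
    [[-24, 0, 0], [0, 0, 0], 15]
  ]
}}

```text
clock: 22.98
tcp_pos: [0.5795, 0.0133, 0.1114]
orientation: [0.001, 0.022, 1.0, -0.001]
wrist_force: [-0.8, 2.9, -1.5]
finger_gap: 0.0232
grip_force: 49.6
```

Emit:
{"name": "step_arm", "arguments": {
  "moves": [
    [[-2, 0, 0], [0, 0, 0], 15],
    [[-4, 0, 0], [0, 0, 0], 15],
    [[-4, 0, 0], [0, 0, 0], 15]
  ]
}}

```text
clock: 23.23
tcp_pos: [0.5795, 0.0133, 0.1113]
orientation: [-0.002, 0.022, 1.0, -0.001]
wrist_force: [-10.5, 1.5, 4.7]
finger_gap: 0.0227
grip_force: 50.4
```

Emit:
{"name": "step_arm", "arguments": {
  "moves": [
    [[-2, 0, 0], [0, 0, 0], 15],
    [[-3, 0, 0], [0, 0, 0], 15],
    [[-3, 0, 0], [0, 0, 0], 15]
  ]
}}

```text
clock: 23.48
tcp_pos: [0.5795, 0.0133, 0.1112]
orientation: [-0.005, 0.022, 1.0, -0.001]
wrist_force: [-17.7, 1.7, 10.7]
finger_gap: 0.0228
grip_force: 51.2
```

Emit:
{"name": "step_arm", "arguments": {
  "moves": [
    [[4, 0, 0], [0, 0, 0], 15],
    [[4, 0, 0], [0, 0, 0], 15],
    [[4, 0, 0], [0, 0, 0], 45],
    [[4, 0, 0], [0, 0, 0], 45],
    [[4, 0, 0], [0, 0, 0], 45],
    [[4, 0, -20], [0, 0, 0], 45],
    [[4, 0, -50], [0, 0, 0], 45],
    [[4, 0, -80], [0, 0, 0], 45]
  ]
}}

```text
clock: 24.15
tcp_pos: [0.5818, 0.013, 0.1919]
orientation: [0.0, 0.023, 1.0, -0.002]
wrist_force: [-0.4, -0.0, 0.2]
finger_gap: 0.0454
grip_force: 0.0
```

```bash
python3 - <<'E'
from h import *
np.set_printoptions(precision=4,suppress=True)
t,r,s=tool();print(t)
goal([.602,-.06,.243],87.4)
E
```

```text
[0.5818 0.013  0.1919]
shift [-23.5 -72.1 -50.9] turn [-0.003  0.001  0.   ] | 91.0 mm
```

Emit:
{"name": "step_arm", "arguments": {
  "moves": [
    [[-8, -20, -30], [0, 0, 0], 60],
    [[-16, -46, -50], [0, 0, 0], 60],
    [[-23, -72, -51], [0, 0, 0], 60],
    [[-23, -72, -51], [0, 0, 0], 60]
  ]
}}

```text
clock: 24.48
tcp_pos: [0.6045, -0.0643, 0.2452]
orientation: [0.004, 0.025, 1.0, -0.003]
wrist_force: [-0.0, 0.2, 0.5]
finger_gap: 0.06
grip_force: 0.0
```

```bash
python3 - <<'E'
from h import *
np.set_printoptions(precision=4,suppress=True)
im,p=cam('wrist');im2,p2=cam('side')
a=cv2.resize(im2[140:220,230:310],(288,288),interpolation=cv2.INTER_CUBIC);a=np.vstack([a,np.zeros((96,288,3),np.uint8)])
save('c13.png',np.hstack([im,a]))
t,r,s=tool();print(t)
for c in ('yellow','green'): print(c,[(b[0],onplane(p,[b[0]],.137)[0],b[1]) for b in blobs(im,c,amin=300)[0]])
goal([.6635,-.103,.185],87.4);goal([.6635,-.103,.120],87.4)
E
```

```text
[ 0.6022 -0.0608  0.243 ]
yellow [(array([166.2674, 139.016 ]), array([ 0.5658, -0.1351,  0.137 ]), np.int32(1309)), (array([167.6891, 198.9775]), array([ 0.6154, -0.1403,  0.137 ]), np.int32(1380))]
green [(array([349.0573, 139.1432]), array([0.5727, 0.0078, 0.137 ]), np.int32(1257)), (array([350.8094, 197.5865]), array([0.6212, 0.0109, 0.137 ]), np.int32(1427))]
shift [-63.1 -39.1  58.3] turn [-0.003  0.003 -0.002] | 94.0 mm
shift [-62.9 -38.9 123.3] turn [-0.003  0.003 -0.002] | 144.0 mm
```

View pics/c13.png

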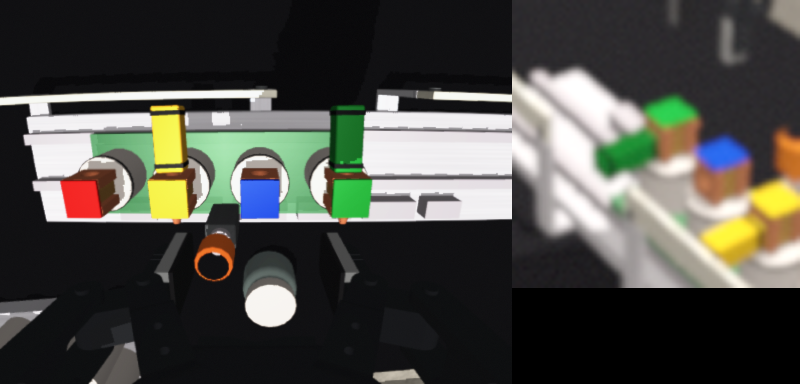

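Both pins look the same: green handle (347,135) against the copper, tip behind at (343,220). Now the last notch.

Emit:
{"name": "step_arm", "arguments": {
  "moves": [
    [[-30, -20, 25], [0, 0, 0], 60],
    [[-62, -39, 50], [0, 0, 0], 60],
    [[-62, -39, 80], [0, 0, 0], 60],
    [[-62, -39, 105], [0, 0, 0], 60],
    [[-62, -39, 118], [0, 0, 0], 60],
    [[-62, -39, 121], [0, 0, 0], 60],
    [[-62, -39, 121], [0, 0, 0], 60],
    [[-62, -39, 121], [0, 0, 0], 60]
  ]
}}

```text
clock: 25.25
tcp_pos: [0.6621, -0.1009, 0.1228]
orientation: [0.001, 0.022, 1.0, -0.001]
wrist_force: [0.2, 0.3, 0.2]
finger_gap: 0.06
grip_force: 0.0
```

```bash
python3 - <<'E'
from h import *
t,r,s=tool();print(t);goal([.6637,-.1035,.120],87.4)
E
```

```text
[ 0.66214675 -0.10091475  0.12276833]
shift [-1.7 -2.5  2.8] turn [-0.003  0.002  0.001] | 4.0 mm
```

Emit:
{"name": "step_arm", "arguments": {
  "moves": [
    [[-1.7, -2.5, 2.5], [0, 0, 0], 60],
    [[-1.7, -2.5, 2.5], [0, 0, 0], 20],
    [[-1.7, -2.5, 2.5], [0, 0, 0], 20],
    [[-1.7, -2.5, 2.5], [0, 0, 0], 20],
    [[-1.7, -2.5, 2.5], [0, 0, 0], 20],
    [[-1.7, -2.5, 2.5], [0, 0, 0], 20],
    [[-1.7, -2.5, 2.5], [0, 0, 0], 20]
  ],
  "grip_force": 50
}}

```text
clock: 25.83
tcp_pos: [0.6641, -0.1041, 0.1209]
orientation: [0.002, 0.022, 1.0, -0.001]
wrist_force: [-1.1, 1.4, 6.0]
finger_gap: 0.0307
grip_force: 49.5
```

Emit:
{"name": "step_arm", "arguments": {
  "moves": [
    [[0, 0, -5], [0, 0, 0], 20],
    [[0, 0, -10], [0, 0, 0], 20],
    [[0, 0, -15], [0, 0, 0], 20],
    [[0, 0, -19], [0, 0, 0], 20],
    [[0, 0, -19], [0, 0, 0], 20],
    [[0, 0, -19], [0, 0, 0], 20]
  ]
}}

```text
clock: 26.33
tcp_pos: [0.6639, -0.1041, 0.1364]
orientation: [0.0, 0.022, 1.0, -0.001]
wrist_force: [6.5, -1.1, -11.0]
finger_gap: 0.0305
grip_force: 50.3
```

Emit:
{"name": "step_arm", "arguments": {
  "moves": [
    [[0, -12, 0], [0, 0, 0], 20],
    [[0, -27, 0], [0, 0, 0], 20],
    [[0, -43, 0], [0, 0, 0], 20],
    [[0, -58, 0], [0, 0, 0], 20],
    [[0, -69, 0], [0, 0, 0], 20],
    [[0, -74, 0], [0, 0, 0], 20],
    [[0, -75.4, 0], [0, 0, 0], 20],
    [[0, -75.4, 0], [0, 0, 0], 20]
  ]
}}

```text
clock: 27.0
tcp_pos: [0.6606, -0.1798, 0.136]
orientation: [0.0, 0.023, 1.0, -0.001]
wrist_force: [7.5, -2.0, -12.5]
finger_gap: 0.0306
grip_force: 51.0
```

Emit:
{"name": "step_arm", "arguments": {
  "moves": [
    [[0, 0, 5], [0, 0, 0], 20],
    [[0, 0, 10], [0, 0, 0], 20],
    [[0, 0, 16], [0, 0, 0], 20],
    [[0, 0, 19], [0, 0, 0], 20],
    [[0, 0, 19], [0, 0, 0], 20],
    [[0, 0, 19], [0, 0, 0], 20]
  ]
}}

```text
clock: 27.5
tcp_pos: [0.6608, -0.1798, 0.1209]
orientation: [0.002, 0.022, 1.0, -0.002]
wrist_force: [0.7, 0.5, 4.2]
finger_gap: 0.0308
grip_force: 52.3
```

Emit:
{"name": "step_arm", "arguments": {
  "moves": [
    [[0, 0, 0], [0, 0, 0], 60],
    [[0, 0, 0], [0, 0, 0], 60],
    [[0, 0, 0], [0, 0, 0], 60],
    [[0, 0, -20], [0, 0, 0], 70],
    [[0, 0, -50], [0, 0, 0], 85],
    [[0, 0, -85], [0, 0, 0], 85],
    [[30, 0, -110], [0, 0, 0], 85],
    [[50, 0, -125], [0, 0, 0], 85]
  ]
}}

```text
clock: 28.17
tcp_pos: [0.61, -0.1771, 0.2471]
orientation: [0.002, 0.022, 1.0, -0.002]
wrist_force: [-0.1, 0.4, 0.7]
finger_gap: 0.0851
grip_force: 0.0
```

Emit:
{"name": "step_arm", "arguments": {
  "moves": [
    [[0, 0, 0], [0, 0, 0], 85],
    [[0, 0, 0], [0, 0, 0], 85],
    [[0, 0, 0], [0, 0, 0], 85],
    [[0, 0, 0], [0, 0, 0], 85]
  ]
}}

```text
clock: 28.5
tcp_pos: [0.6099, -0.1767, 0.2429]
orientation: [-0.0, 0.022, 1.0, -0.001]
wrist_force: [0.8, -0.3, -0.2]
finger_gap: 0.0851
grip_force: 0.0
```

```bash
python3 - <<'E'
from h import *
np.set_printoptions(precision=4,suppress=True)
im,p=cam('wrist');t,r,s=tool();print(t,s['wrist_force'])
for c in ('red','yellow','blue','green'): print(c,[(onplane(p,[b[0]],.137)[0],b[1]) for b in blobs(im,c,amin=300)[0]])
for b in blobs(im,'orange',amin=200)[0]:
    x,y,w,h=b[2]; c=(x+w/2,y+h-w/2); print('knob rim',c,b[1:],onplane(p,[c],.159))
# same rim measure at the start picture (locked)
im=np.load('w1.npy');p=np.load('w1p.npy',allow_pickle=True).item()
for b in blobs(im,'orange',amin=200)[0]:
    x,y,w,h=b[2]; print('start rim',onplane(p,[(x+w/2,y+h-w/2)],.159))
E
```

```text
[ 0.6099 -0.1767  0.2428] [ 0.379   0.709  -1.3454]
red [(array([ 0.6084, -0.2925,  0.137 ]), np.int32(1585))]
yellow [(array([ 0.5523, -0.2148,  0.137 ]), np.int32(600)), (array([ 0.6126, -0.2173,  0.137 ]), np.int32(1433))]
blue [(array([ 0.6151, -0.1414,  0.137 ]), np.int32(1541))]
green [(array([ 0.5699, -0.07  ,  0.137 ]), np.int32(1274)), (array([ 0.618, -0.066,  0.137]), np.int32(1448))]
knob rim (np.float64(256.0), np.float64(254.0)) (np.int32(851), array([236, 226,  40,  48], dtype=int32)) [[ 0.6604 -0.1806  0.159 ]]
start rim [[0.6738 0.1232 0.159 ]]
```

The knob has moved 304 mm in all, the plunger is down, and both pins rode along. Handing in.

```bash
python3 -c "
from workcell import env
print(env.hand_in())"
```

```text
the job is handed in; nothing more can be done
None
```

The job is handed in: the yellow and green pins were pushed home in the gap, every notch was dropped into, and the carriage is locked in its last notch, past the green fork. No red or blue pin was seen on the bench, so those forks stay empty, and I did not touch the spare can, the meter or the jar.

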